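Lid the bonbon pots and ring the pass bell

TASK

Get the order of bonbon pots ready for the pass: stand every pot that is out on the counter upright in the grey tray and close it with the lid of its own colour, pushing the lid straight down until it snaps fully home and then no harder, so that the pot is not strained. When all pots are lidded and in the tray, press the bell's plunger right down to its stop and let it spring back up. Keep the pots from tipping over, and do not shove the bowl, brush or jar aside.

Things in the scene. Friction and masses are not known exactly. Their poses are not given: they have to be found in the camera images.
- pot_red_mid (a point): red open plastic pot with a paper band, bonbons inside: 58 mm in diameter, 58 mm tall, wall 3.5 mm, 180 g, loose, upright on the counter at the start; may be absent (None). Point: on its axis half-way up (29 mm); z to its mouth. Three sprung catches inside, 4.5 mm below the rim, hold the lid up about 8 mm proud until it is pressed past a peak of about 13 N, 3 mm short of home; then it drops home
- lid_red_mid (a point): red snap lid, loose, 40 g, right way up on the counter, 43.5 mm tall. From below: white tapered plug 14.5 mm long (35 mm wide at the foot, 47 mm at its bead), flange 58 mm across, 5 mm thick, round knob 22 mm across, 24 mm tall. Point: on its axis half-way up (21.75 mm); z to the knob. Home = flange on the pot's rim, point 36.25 mm above the pot's point
- pot_yellow_mid (a point): yellow open plastic pot with a paper band, bonbons inside: 58 mm in diameter, 58 mm tall, wall 3.5 mm, 180 g, loose, upright on the counter at the start; may be absent (None). Point: on its axis half-way up (29 mm); z to its mouth. Three sprung catches inside, 4.5 mm below the rim, hold the lid up about 8 mm proud until it is pressed past a peak of about 13 N, 3 mm short of home; then it drops home
- lid_yellow_mid (a point): yellow snap lid, loose, 40 g, right way up on the counter, 43.5 mm tall. From below: white tapered plug 14.5 mm long (35 mm wide at the foot, 47 mm at its bead), flange 58 mm across, 5 mm thick, round knob 22 mm across, 24 mm tall. Point: on its axis half-way up (21.75 mm); z to the knob. Home = flange on the pot's rim, point 36.25 mm above the pot's point
- pot_green_mid (a point): green open plastic pot with a paper band, bonbons inside: 58 mm in diameter, 58 mm tall, wall 3.5 mm, 180 g, loose, upright on the counter at the start; may be absent (None). Point: on its axis half-way up (29 mm); z to its mouth. Three sprung catches inside, 4.5 mm below the rim, hold the lid up about 8 mm proud until it is pressed past a peak of about 13 N, 3 mm short of home; then it drops home
- lid_green_mid (a point): green snap lid, loose, 40 g, right way up on the counter, 43.5 mm tall. From below: white tapered plug 14.5 mm long (35 mm wide at the foot, 47 mm at its bead), flange 58 mm across, 5 mm thick, round knob 22 mm across, 24 mm tall. Point: on its axis half-way up (21.75 mm); z to the knob. Home = flange on the pot's rim, point 36.25 mm above the pot's point
- pot_blue_mid (a point): blue open plastic pot with a paper band, bonbons inside: 58 mm in diameter, 58 mm tall, wall 3.5 mm, 180 g, loose, upright on the counter at the start; may be absent (None). Point: on its axis half-way up (29 mm); z to its mouth. Three sprung catches inside, 4.5 mm below the rim, hold the lid up about 8 mm proud until it is pressed past a peak of about 13 N, 3 mm short of home; then it drops home
- lid_blue_mid (a point): blue snap lid, loose, 40 g, right way up on the counter, 43.5 mm tall. From below: white tapered plug 14.5 mm long (35 mm wide at the foot, 47 mm at its bead), flange 58 mm across, 5 mm thick, round knob 22 mm across, 24 mm tall. Point: on its axis half-way up (21.75 mm); z to the knob. Home = flange on the pot's rim, point 36.25 mm above the pot's point
- tray_in (a point): shallow grey carrying tray, fixed, outside 120 mm (its x) by 400 mm (its y), rim 14 mm above the counter, wall 5 mm, one open bay with room for four pots in a row along its y. The point is the centre of its inner floor (5 mm above the counter); x and y run along its sides, z up
- bell_top (a point): steel desk bell, fixed: black base 84 mm in diameter, dome with its top 40 mm above the counter, and a brass plunger head 20 mm in diameter on top. The point is the centre of the head's top face, 56 mm above the counter when up; it moves with the plunger
- bell (a joint): how far the bell's plunger is pressed down, m: 0 up, 0.008 on its stop; a spring returns it, fully down takes about 6 N
- bowl_rim (a point): white ceramic bowl, loose bystander, 90 mm in diameter, 45 mm tall; centre of its mouth
- brush_grip (a point): pastry brush, loose bystander, lying on the counter; the middle of its handle
- jar_mid (a point): amber jar with a steel cap, loose bystander, 64 mm in diameter, 70 mm tall; centre, half-way up
Not all that is in view belongs to the job. What is shaped like the part that bears lid_green_mid but purple is not meant.

How it is judged:
By the outcome, as a careful person would: the job done as asked, in the order asked, and still so for the second after the job is handed in, with the robot touching nothing.
Of pot_red, pot_yellow, pot_green, pot_blue only 3 to 4 are there at a start; the rules pass over those that are not, and their reading is None.
At some moment in a run one of lid_red, lid_yellow, lid_green, lid_blue may be knocked a few centimetres aside while the robot is not near it.
It also fails if it takes over 210 s, if anything falls off the work surface, if the arm or the gripper's body presses on something with over 40 N, if the wrist force passes 120 N, or if a joint passes its speed limit or range.

ROBOT

A 6-joint arm with a two-finger parallel gripper is mounted at the origin on the work surface. World frame = base frame: x ahead of the robot, y to its left, z up, the work surface at z = 0. Lengths are in m, angles in rad, forces in N, time in s.
With the tool pointing down it reaches from about 0.25 to 0.725 m from the base axis. Payload 4 kg.
Tool frame: the origin (TCP) lies midway between the tips of the shut fingers; the grasp point (between the pads) lies 19 mm behind it; z points along the fingers, y is the direction in which the jaws open and shut (so a half turn about z gives the same grasp; the last joint's range is limited). The gripper opens to 85 mm and grips with 20 to 120 N. Pads are 22 mm wide; open, the fingers measure 114 mm over their backs; the gripper's body (76 mm by 85 mm) begins 54 mm behind the grasp point. The pads swing forward as they close: fully open they stand 13 mm farther back than shut.
Start: joints at [-1.193, 0.241, 0.005, 1.335, 0, 1.571], TCP at [0.184, -0.465, 0.205] pointing down, gripper open.
Joint ranges: [-2.72, 2.72], [-1.05, 1.87], [-1.09, 1.28], [-1.99, 2.15], [-1.42, 1.44], [-3.14, 3.14]. Speed limits (rad/s): [2.79, 2.79, 3.14, 3.14, 3.14, 3.14].

INTERFACE

Orientations are given as a unit quaternion [x, y, z, w].
In Python, from workcell import get_obs, camera, camera_model, job_done, masks_of gives the robot as it stands.
- The arm moves only by the tool jog_arm, never from a script. Its argument "deltas" is a list that holds one entry, the list of rows, each a list of 7 numbers: the shift along the tool's x, y, z in mm, then the turn, a rotation vector about the tool's x, y, z in degrees, then the finger opening in mm, from 0 to 85.4. A call has 1 to 5 rows; each row shifts and turns the pose as measured when the row begins, along the tool's axes as they then stand; what a row does not reach is not made up. A row lasts 1/10 s, in which the tool goes at most 50 mm and 8.59 degrees, less where a joint would pass 70% of its speed; a pose out of reach is approached as far as the arm can. A call with a gripper value outside its range is refused whole. The fingers move at their own pace and stop on an object; the grip force is fixed at half the most. Time passes only in rows, so rows that do not move let the fingers close. It gives the time, the measured TCP pose, the force and the opening at its end, in the units of the state.
- get_obs(): the state, without advancing time (a new reading comes with each control period).
- camera(name): name is "side" or "top"; returns the picture (400x640x3 uint8, red, green, blue); there is no depth.
- camera_model(name): a dict with "fovy" (degrees; the focal length in pixels is half the picture's height over the tangent of half this angle, whatever the lens; pixels are square), "cx", "cy" (the principal point, pixels), "k1" (the pictures are not rectified: a ray, as slopes to the right and down, at radius r is drawn at 1 + k1 r^2 times it, then the intrinsics apply), "pose" (4x4, takes a point from camera to world coordinates). Camera axes: x right, y down, z forward; pixel columns grow to the right and rows downward; lengths in m; the calibration is good to about 2 mm. A picture is of the moment at which its call begins. camera_model takes no time and is no camera call.
- job_done(): hands the job in, once; it reports no verdict.
Trained networks look in the newest picture that a camera, given by its name, has taken for a name from the list of things; names that differ only in an ending like _2 or _b are one class to them, and where a whole thing is asked for, a point or a joint stands for the part that bears it (a point fixed in the world has none). Each returns a list of dicts, best first, with "conf" (0 to 1); they miss things now and then, are a little off and sometimes report something else, mostly with a low value. They report only what shows in the picture. A call takes as long as a camera call. They do not tell look-alikes from the thing itself.
- masks_of(target, camera): "pixels" (400x640 bool, what is visible of it) and "at" ([column, row] in pixels, amid what is visible of it).
The state is a dict: "clock": time; "joint_pos": joint angles; "joint_vel": joint speeds; "tau": joint torques, N m; "eef_pos": TCP position; "tool_rot": TCP orientation; "ft_force": force on the tool from outside, world axes, zero at the start; "ft_torque": the same for the moment, N m; "grip_width": finger opening in m.
Only numpy, scipy, OpenCV 4.12 (cv2) and the standard library are available. Lean on these libraries where they do the work, as an engineer would, in place of code of your own. Each camera call takes 0.05 s, during which the arm holds its last target. There are 200 camera calls.

## Working session

There is one attempt and no reset: what is moved stays moved. The work goes in short steps, Python scripts to look and compute and a tool call to move; the robot and the scene stay as the last step left them, time stands still between calls to the robot, and variables do not carry over. Pictures are saved under pics/ and viewed, about 12 in all and at most 16, crops included, and the job is handed in when it is done.

Besides the shell and the picture viewer there is one more tool, called after ">>>" by a JSON object that holds its "fn" and its "kwargs". jog_arm: Moves the arm, as the interface text tells. Its arguments: {"type":"object","properties":{"deltas":{"type":"array"}},"required":["deltas"]}

```bash
mkdir -p pics; ls; cat > h.py <<'E'
import numpy as np, cv2
from workcell import *
def und(cam,px):
    m=camera_model(cam); f=200/np.tan(np.radians(m['fovy'])/2)
    d=np.array([(px[0]-m['cx'])/f,(px[1]-m['cy'])/f]); u=d.copy()
    for _ in range(30): u=d/(1+m['k1']*(u@u))
    return m,u
def ray(cam,px,z):
    m,u=und(cam,px); T=np.array(m['pose']); v=T[:3,:3]@np.array([u[0],u[1],1]); o=T[:3,3]
    return o+v*(z-o[2])/v[2]
def proj(cam,p):
    m=camera_model(cam); f=200/np.tan(np.radians(m['fovy'])/2); T=np.array(m['pose'])
    c=T[:3,:3].T@(np.array(p)-T[:3,3]); s=c[:2]/c[2]; s=s*(1+m['k1']*(s@s))
    return s*f+[m['cx'],m['cy']]
def save(cam,name):
    im=camera(cam); cv2.imwrite('pics/'+name,im[:,:,::-1]); return im
E
python3 - <<'E'
from h import *
for c in('top','side'):
    save(c,c+'0.png'); m=camera_model(c); print(c,m['fovy'],m['k1'],np.round(m['pose'],3).tolist())
o=get_obs(); print(o['clock'],o['tool_rot'],o['eef_pos'],o['ft_force'],o['grip_width'])
names=[a+'_'+b+'_mid' for a in('pot','lid') for b in('red','yellow','green','blue')]+['tray_in','bell_top','bell','bowl_rim','brush_grip','jar_mid']
for n in names:
    for d in masks_of(n,'top')[:3]:
        z={'p':.058,'l':.0195}.get(n[0],.04)
        print(n,round(d['conf'],2),np.round(d['at']),d['pixels'].sum(),np.round(ray('top',d['at'],z)[:2],3))
E
```

```text
pics
top 53.256632331498544 -0.06445329897575208 [[-0.003, -0.993, 0.121, 0.49], [-1.0, 0.002, -0.008, 0.002], [0.008, -0.121, -0.993, 0.995], [0.0, 0.0, 0.0, 1.0]]
side 45.50316264799579 -0.04892604093614242 [[-0.722, -0.537, 0.436, 0.061], [-0.691, 0.551, -0.468, 0.595], [0.011, -0.639, -0.769, 1.046], [0.0, 0.0, 0.0, 1.0]]
0.1 [ 9.82211083e-01  1.87777739e-01 -1.64442435e-04 -9.39537670e-04] [ 0.18420966 -0.46416173  0.20409784] [-0.10727315  0.0427551  -0.51166489] 0.08503375406595061
pot_red_mid 0.73 [467. 234.] 639 [ 0.522 -0.369]
pot_yellow_mid 0.66 [426. 265.] 610 [ 0.449 -0.268]
pot_green_mid 0.87 [381. 236.] 522 [ 0.519 -0.164]
pot_blue_mid 0.86 [427. 265.] 588 [ 0.45 -0.27]
lid_red_mid 0.56 [332. 264.] 456 [ 0.452 -0.051]
lid_yellow_mid 0.66 [203. 234.] 444 [0.524 0.265]
lid_green_mid 0.84 [277. 241.] 398 [0.509 0.085]
lid_green_mid 0.61 [242. 266.] 458 [0.448 0.167]
lid_blue_mid 0.93 [162. 261.] 428 [0.46  0.364]
tray_in 0.87 [313. 177.] 7488 [ 0.662 -0.004]
bell_top 0.68 [165. 263.] 472 [0.456 0.35 ]
bell_top 0.57 [440. 192.] 39 [ 0.627 -0.312]
bowl_rim 0.98 [177. 188.] 975 [0.637 0.326]
brush_grip 0.7 [312. 132.] 958 [ 0.776 -0.001]
brush_grip 0.33 [314. 179.] 7694 [ 0.658 -0.005]
jar_mid 0.73 [223. 132.] 658 [0.777 0.218]
```

View pics/top0.png

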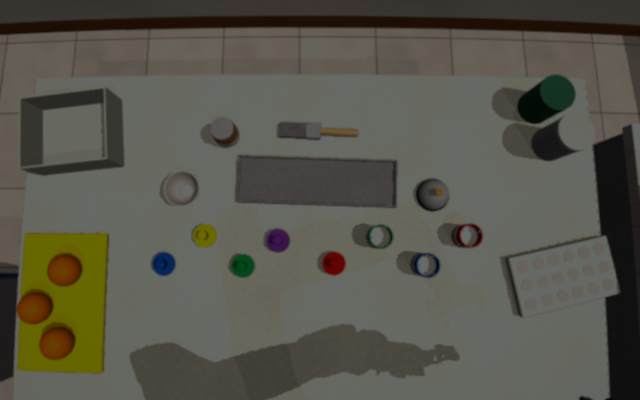

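View pics/side0.png

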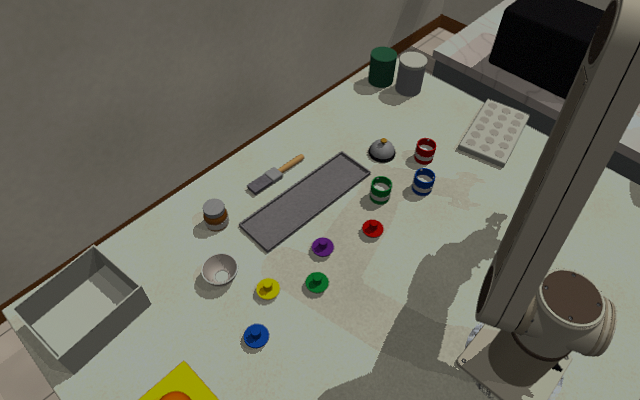

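The pots out are red (467,235), green (379,237) and blue (426,265). There is no yellow pot: that detection was the blue pot. The lids are red (334,263), green (242,265), blue (164,264) and yellow (204,235), which isn't needed. The purple one at (278,240) is the decoy. The bell is at (433,194).

Next I'll fit precise positions from both cameras.

```bash
cat >> h.py <<'E'
from scipy.optimize import minimize
t=np.linspace(0,2*np.pi,40,endpoint=False)
SH={'pot':[(.029,0),(.029,.058)],'lid':[(.0175,0),(.029,.0145),(.029,.0195),(.011,.0435)],'bell':[(.042,0),(.042,.008),(.01,.056)]}
def shape(k,x,y,z0=0): return np.concatenate([np.c_[x+r*np.cos(t),y+r*np.sin(t),np.full(40,z0+z)] for r,z in SH[k]])
def render(cam,k,x,y,z0,S=4):
    P=np.array([proj(cam,p) for p in shape(k,x,y,z0)],float)
    im=np.zeros((400*S,640*S),np.uint8); cv2.fillConvexPoly(im,cv2.convexHull(np.round((P+.5)*S).astype(np.int32)),1); return im>0
def hullmask(m,S=4):
    n,l,s,_=cv2.connectedComponentsWithStats(m.astype(np.uint8)); m=(l==1+s[1:,4].argmax())
    b=cv2.resize(m.astype(np.uint8),None,fx=S,fy=S,interpolation=cv2.INTER_NEAREST)
    c=np.concatenate(cv2.findContours(b,0,1)[0]); o=np.zeros_like(b); cv2.fillConvexPoly(o,cv2.convexHull(c),1); return o>0
def fit(k,name,near,z0=0,cams=('top','side'),imgs=True):
    """joint silhouette fit; near = rough xy"""
    H={}
    for c in cams:
        e=proj(c,[near[0],near[1],z0+.03]); D=[d for d in masks_of(name,c) if np.hypot(*(np.array(d['at'])-e))<18]
        if D: H[c]=hullmask(D[0]['pixels'])
    out={}
    for cs in [[c] for c in H]+([list(H)] if len(H)>1 else []):
        def cost(p): return -sum((lambda r:(r&H[c]).sum()/(r|H[c]).sum())(render(c,k,*p,z0)) for c in cs)/len(cs)
        r=minimize(cost,near,method='Nelder-Mead',options=dict(initial_simplex=np.array(near)+[[0,0],[.012,0],[0,.012]],xatol=2e-4,fatol=1e-4))
        out['+'.join(cs)]=(np.round(r.x*1000,1),round(-r.fun,3))
    return out
E
python3 - <<'E'
from h import *
for k,n,xy in [('pot','pot_red_mid',(.522,-.369)),('pot','pot_green_mid',(.519,-.164)),('pot','pot_blue_mid',(.45,-.27)),
 ('lid','lid_red_mid',(.452,-.05)),('lid','lid_green_mid',(.448,.167)),('lid','lid_blue_mid',(.456,.36)),('bell','bell',(.625,-.3))]:
    print(n,fit(k,n,xy))
m=masks_of('tray_in','top')[0]['pixels'].astype(np.uint8)
c=max(cv2.findContours(m,0,1)[0],key=len); b=cv2.boxPoints(cv2.minAreaRect(c)); print([np.round(ray('top',p,.014)[:2],3) for p in b])
im=cv2.imread('pics/top0.png')[180:285,140:490]; cv2.imwrite('pics/crop0.png',cv2.convertScaleAbs(cv2.resize(im,None,fx=2.2,fy=2.2,interpolation=2),alpha=1.6))
print(get_obs()['clock'])
E
```

```text
Traceback (most recent call last):
  File "h.py", line 37, in fit
    r=minimize(cost,near,method='Nelder-Mead',options=dict(initial_simplex=np.array(near)+[[0,0],[.012,0],[0,.012]],xatol=2e-4,fatol=1e-4))
  File "h.py", line 36, in cost
    def cost(p): return -sum((lambda r:(r&H[c]).sum()/(r|H[c]).sum())(render(c,k,*p,z0)) for c in cs)/len(cs)
                         ~~~^^^^^^^^^^^^^^^^^^^^^^^^^^^^^^^^^^^^^^^^^^^^^^^^^^^^^^^^^^^^^^^^^^^^^^^^^
  File "h.py", line 36, in <genexpr>
    def cost(p): return -sum((lambda r:(r&H[c]).sum()/(r|H[c]).sum())(render(c,k,*p,z0)) for c in cs)/len(cs)
                                                                      ~~~~~~^^^^^^^^^^^
  File "h.py", line 22, in render
    P=np.array([proj(cam,p) for p in shape(k,x,y,z0)],float)
                ~~~~^^^^^^^
  File "h.py", line 12, in proj
    m=camera_model(cam); f=200/np.tan(np.radians(m['fovy'])/2); T=np.array(m['pose'])
ValueError: time passes only in moves, steps and waits
```

```bash
sed -i 's/^from workcell import \*/from workcell import *\nimport workcell, functools\ncamera_model=functools.lru_cache(None)(workcell.camera_model)/' h.py
cat > m.py <<'E'
from h import *
for k,n,xy in [('pot','pot_red_mid',(.522,-.369)),('pot','pot_green_mid',(.519,-.164)),('pot','pot_blue_mid',(.45,-.27)),
 ('lid','lid_red_mid',(.452,-.05)),('lid','lid_green_mid',(.448,.167)),('lid','lid_blue_mid',(.456,.36)),('bell','bell',(.625,-.3))]:
    print(n,fit(k,n,xy))
m=masks_of('tray_in','top')[0]['pixels'].astype(np.uint8)
c=max(cv2.findContours(m,0,1)[0],key=len); b=cv2.boxPoints(cv2.minAreaRect(c)); print([np.round(ray('top',p,.014)[:2],3) for p in b])
im=cv2.imread('pics/top0.png')[180:285,140:490]; cv2.imwrite('pics/crop0.png',cv2.convertScaleAbs(cv2.resize(im,None,fx=2.2,fy=2.2,interpolation=2),alpha=1.6))
print(get_obs()['clock'])
E
python3 m.py
```

```text
pot_red_mid {'top': (array([ 519.2, -376.8]), np.float64(0.969)), 'side': (array([ 521.9, -377.9]), np.float64(0.916)), 'top+side': (array([ 519.6, -377.1]), np.float64(0.927))}
pot_green_mid {'top': (array([ 519.2, -161.3]), np.float64(0.941)), 'side': (array([ 522.3, -165.9]), np.float64(0.898)), 'top+side': (array([ 519.3, -162.3]), np.float64(0.911))}
pot_blue_mid {'top': (array([ 450.2, -272.6]), np.float64(0.962)), 'side': (array([ 455.3, -272.5]), np.float64(0.926)), 'top+side': (array([ 451.4, -270.9]), np.float64(0.902))}
lid_red_mid {'top': (array([454.8, -51.2]), np.float64(0.945)), 'side': (array([458.3, -53.4]), np.float64(0.932)), 'top+side': (array([456.7, -52.6]), np.float64(0.914))}
lid_green_mid {'top': (array([450. , 167.2]), np.float64(0.962)), 'side': (array([452.1, 166.7]), np.float64(0.956)), 'top+side': (array([450.8, 167. ]), np.float64(0.934))}
lid_blue_mid {'top': (array([454.4, 361.8]), np.float64(0.948)), 'side': (array([457.6, 359.5]), np.float64(0.965)), 'top+side': (array([456.7, 360.7]), np.float64(0.904))}
bell {}
[array([0.605, 0.186]), array([0.728, 0.185]), array([ 0.715, -0.217]), array([ 0.591, -0.209])]
1.65
```

View pics/crop0.png

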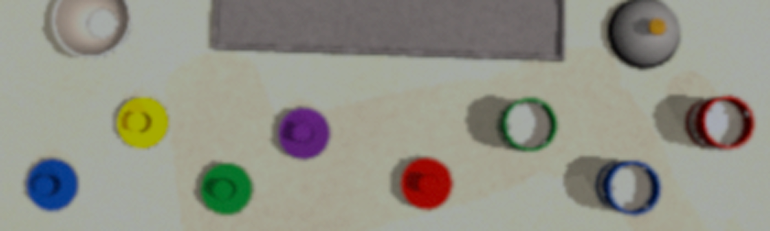

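Crop check: the pots are red, green and blue, and the lids are four colours plus the purple decoy. First move: square the tool to the world axes (tool x = world x, tool y = −world y) and go above the red pot.

>>> {"fn": "jog_arm", "kwargs": {"deltas": [[[0, 0, 0, 0, 0, 7.2, 85], [0, 0, 0, 0, 0, 7.2, 85], [0, 0, 0, 0, 0, 7.2, 85], [0, 0, 0, 0, 0, 0, 85]]]}}

```text
clock: 2.05
eef_pos: [0.1845, -0.4647, 0.2049]
tool_rot: [1.0, -0.006, 0.0, 0.0]
ft_force: [-0.4, 0.2, 0.5]
grip_width: 0.0851
```

>>> {"fn": "jog_arm", "kwargs": {"deltas": [[[48, -12, 0, 0, 0, 0, 85], [48, -12, 0, 0, 0, 0, 85], [48, -12, 0, 0, 0, 0, 85], [48, -12, 0, 0, 0, 0, 85], [48, -12, 0, 0, 0, 0, 85]]]}}

```text
clock: 2.55
eef_pos: [0.4249, -0.4102, 0.2055]
tool_rot: [1.0, -0.007, -0.0, 0.002]
ft_force: [0.4, -1.7, -0.2]
grip_width: 0.0851
```

>>> {"fn": "jog_arm", "kwargs": {"deltas": [[[48, -12, 0, 0, 0, 0, 85], [48, -12, 0, 0, 0, 0, 85], [0, 0, 40, 0, 0, 0, 85], [0, 0, 40, 0, 0, 0, 85], [0, 0, 0, 0, 0, 0, 85]]]}}

```text
clock: 3.05
eef_pos: [0.5339, -0.3849, 0.1241]
tool_rot: [1.0, 0.006, 0.004, 0.004]
ft_force: [-0.7, 0.2, -0.8]
grip_width: 0.085
```

>>> {"fn": "jog_arm", "kwargs": {"deltas": [[[-13, -8, 0, 0, 0, 0, 85], [0, 0, 20, 0, 0, 0, 85], [0, 0, 0, 0, 0, 0, 85]]]}}

```text
clock: 3.35
eef_pos: [0.5205, -0.3774, 0.1063]
tool_rot: [1.0, 0.009, 0.004, 0.004]
ft_force: [-0.6, -0.0, 0.4]
grip_width: 0.0854
```

>>> {"fn": "jog_arm", "kwargs": {"deltas": [[[0, 0, 30, 0, 0, 0, 85], [0, 0, 30, 0, 0, 0, 85], [0, 0, 18, 0, 0, 0, 85], [0, 0, 0, 0, 0, 0, 85], [0, 0, 0, 0, 0, 0, 85]]]}}

```text
clock: 3.85
eef_pos: [0.526, -0.3845, 0.0399]
tool_rot: [1.0, 0.01, 0.01, 0.009]
ft_force: [-0.5, -1.5, 1.4]
grip_width: 0.0851
```

```bash
cat > st.py <<'E'
from h import *
from scipy.spatial.transform import Rotation as R
def st():
    o=get_obs(); r=R.from_quat(o['tool_rot']); e=(r.inv()*R.from_quat([1,0,0,0])).as_rotvec(degrees=True)
    print('t',round(o['clock'],2),'mm',np.round(np.array(o['eef_pos'])*1000,1),'fix deg',np.round(e,2),'F',np.round(o['ft_force'],1),'w',round(o['grip_width']*1000,1))
if __name__=='__main__': st()
E
python3 st.py; python3 - <<'E'
from h import *
a=save('top','t1.png'); b=save('side','s1.png')
x,y=map(int,proj('top',[.52,-.377,.05])); u,v=map(int,proj('side',[.52,-.377,.05]))
c=lambda i,x,y:cv2.resize(i[max(0,y-60):y+60,max(0,x-60):x+60],(390,390),interpolation=2)
cv2.imwrite('pics/c1.png',cv2.convertScaleAbs(np.hstack([c(a,x,y),c(b,u,v)])[:,:,::-1],alpha=1.5))
E
```

```text
t 3.85 mm [ 526.  -384.5   39.9] fix deg [ 1.07 -1.2   1.13] F [-0.5 -1.5  1.4] w 85.1
```

View pics/c1.png

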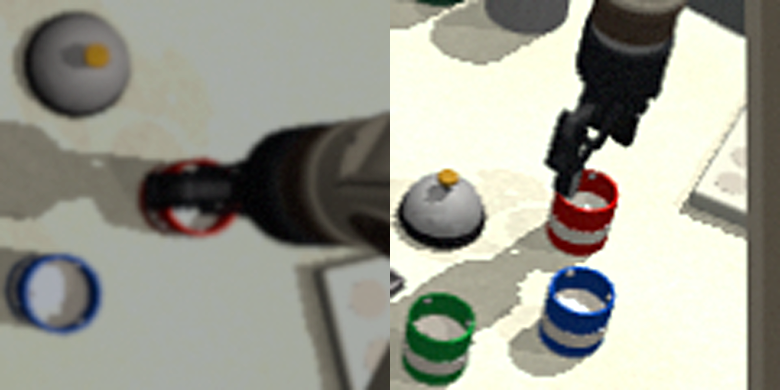

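```bash
python3 st.py; python3 - <<'E'
from h import *
a=cv2.imread('pics/s1.png'); b=cv2.imread('pics/t1.png')
for cam,im,off in(('side',a,None),('top',b,None)):
    u,v=map(int,proj(cam,[.52,-.377,.05]))
    for y in(-.342,-.427):
        for z in(.04,.053): print(cam,y,z,np.round((proj(cam,[.526,y,z])-[u-60,v-60])*3.25+(390*(cam=='side'),0)))
print(fit('pot','pot_red_mid',(.52,-.377)),fit('pot','pot_blue_mid',(.452,-.272)))
E
```

```text
t 3.95 mm [ 526.3 -384.6   40.2] fix deg [ 1.1  -1.24  1.12] F [-0.4 -0.  -0.2] w 84.8
side -0.342 0.04 [557. 221.]
side -0.342 0.053 [559. 211.]
side -0.427 0.04 [610. 175.]
side -0.427 0.053 [612. 165.]
top -0.342 0.04 [144. 188.]
top -0.342 0.053 [150. 187.]
top -0.427 0.04 [255. 187.]
top -0.427 0.053 [263. 186.]
{'top': (array([ 510.4, -370.2]), np.float64(0.312)), 'side': (array([ 523.5, -378. ]), np.float64(0.894)), 'top+side': (array([ 520.7, -376.1]), np.float64(0.581))} {'top': (array([ 450. , -271.8]), np.float64(0.955)), 'side': (array([ 454.5, -273.3]), np.float64(0.945)), 'top+side': (array([ 451.3, -272.2]), np.float64(0.908))}
```

>>> {"fn": "jog_arm", "kwargs": {"deltas": [[[-5, -8, 0, 1.1, -1.2, 1.1, 85], [0, 0, 0, 0, 0, 0, 85], [0, 0, 10, 0, 0, 0, 85], [0, 0, 8, 0, 0, 0, 85], [0, 0, 0, 0, 0, 0, 85]]]}}

```text
clock: 4.65
eef_pos: [0.5215, -0.3766, 0.0209]
tool_rot: [1.0, 0.001, 0.001, 0.001]
ft_force: [-0.4, 0.2, -0.3]
grip_width: 0.0851
```

```bash
python3 st.py
```

```text
t 4.65 mm [ 521.5 -376.6   20.9] fix deg [ 0.07 -0.12  0.08] F [-0.4  0.2 -0.3] w 85.1
```

Slow moves track well. Now close the gripper and lift.

>>> {"fn": "jog_arm", "kwargs": {"deltas": [[[0, 0, 0, 0, 0, 0, 45], [0, 0, 0, 0, 0, 0, 45], [0, 0, 0, 0, 0, 0, 45], [0, 0, 0, 0, 0, 0, 45], [0, 0, 0, 0, 0, 0, 45]]]}}

```text
clock: 5.15
eef_pos: [0.5216, -0.3769, 0.0211]
tool_rot: [1.0, 0.001, 0.001, 0.001]
ft_force: [0.2, 0.3, -0.0]
grip_width: 0.0548
```

>>> {"fn": "jog_arm", "kwargs": {"deltas": [[[0, 0, 0, 0, 0, 0, 45], [0, 0, 0, 0, 0, 0, 45], [0, 0, 0, 0, 0, 0, 45], [0, 0, -10, 0, 0, 0, 45], [0, 0, -10, 0, 0, 0, 45]]]}}

```text
clock: 5.65
eef_pos: [0.5197, -0.3757, 0.0395]
tool_rot: [1.0, 0.001, -0.001, -0.001]
ft_force: [0.1, 0.3, -1.7]
grip_width: 0.0547
```

>>> {"fn": "jog_arm", "kwargs": {"deltas": [[[0, 0, -20, 0, 0, 0, 45], [0, 0, -25, 0, 0, 0, 45], [0, 0, -25, 0, 0, 0, 45], [0, 0, 0, 0, 0, 0, 45], [0, 0, 0, 0, 0, 0, 45]]]}}

```text
clock: 6.15
eef_pos: [0.5198, -0.3759, 0.1145]
tool_rot: [1.0, 0.001, -0.001, -0.0]
ft_force: [-0.4, 0.7, -2.9]
grip_width: 0.0547
```

```bash
python3 st.py
```

```text
t 6.15 mm [ 519.8 -375.9  114.5] fix deg [-0.05  0.09  0.08] F [-0.4  0.7 -2.9] w 54.7
```

```bash
python3 - <<'E'
from h import *
a=save('top','t2.png'); b=save('side','s2.png')
x,y=map(int,proj('top',[.52,-.377,.14])); u,v=map(int,proj('side',[.52,-.377,.14]))
c=lambda i,x,y:cv2.resize(i[max(0,y-50):y+50,max(0,x-50):x+50],(390,390),interpolation=2)
cv2.imwrite('pics/c2.png',cv2.convertScaleAbs(np.hstack([c(a,x,y),c(b,u,v)])[:,:,::-1],alpha=1.5))
print(fit('pot','pot_red_mid',(.52,-.376),.09,cams=('side',)))
E
```

```text
{'side': (array([ 523.7, -380.5]), np.float64(0.888))}
```

View pics/c2.png

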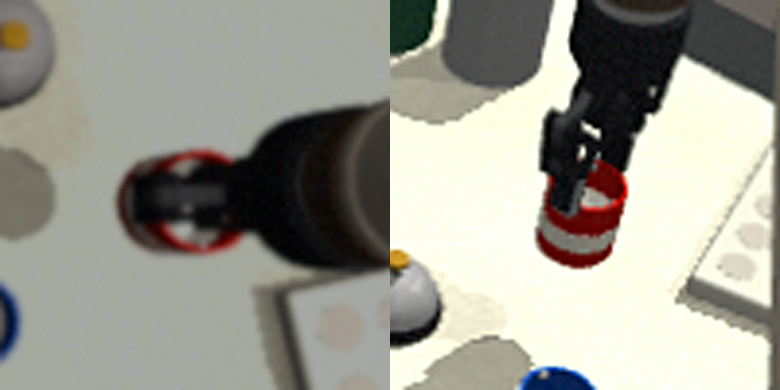

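>>> {"fn": "jog_arm", "kwargs": {"deltas": [[[8, -13, 0, 0, 0, 0, 45], [15, -27, 0, 0, 0, 0, 45], [15, -27, 0, 0, 0, 0, 45], [15, -27, 0, 0, 0, 0, 45], [15, -27, 0, 0, 0, 0, 45]]]}}

```text
clock: 6.8
eef_pos: [0.5855, -0.2497, 0.1063]
tool_rot: [1.0, -0.003, -0.007, -0.004]
ft_force: [0.7, 0.0, -2.2]
grip_width: 0.0549
```

>>> {"fn": "jog_arm", "kwargs": {"deltas": [[[15, -27, 0, 0, 0, 0, 45], [15, -27, 0, 0, 0, 0, 45], [15, -27, 0, 0, 0, 0, 45], [8, -14, 0, 0, 0, 0, 45], [0, 0, 0, 0, 0, 0, 45]]]}}

```text
clock: 7.3
eef_pos: [0.6404, -0.1399, 0.0995]
tool_rot: [1.0, 0.001, -0.011, -0.007]
ft_force: [-0.7, -0.4, -1.4]
grip_width: 0.0551
```

```bash
python3 st.py
```

```text
t 7.3 mm [ 640.4 -139.9   99.5] fix deg [-0.81  1.31  0.16] F [-0.7 -0.4 -1.4] w 55.1
```

>>> {"fn": "jog_arm", "kwargs": {"deltas": [[[16, -6, 0, -0.8, 1.3, 0, 45], [0, 0, 15, 0, 0, 0, 45], [0, 0, 20, 0, 0, 0, 45], [0, 0, 10, 0, 0, 0, 45], [0, 0, 0, 0, 0, 0, 45]]]}}

```text
clock: 7.8
eef_pos: [0.6584, -0.1364, 0.0521]
tool_rot: [1.0, -0.001, 0.002, 0.002]
ft_force: [-0.0, 0.1, -1.7]
grip_width: 0.055
```

```bash
python3 st.py
```

```text
t 7.8 mm [ 658.4 -136.4   52.1] fix deg [ 0.21 -0.23 -0.08] F [-0.   0.1 -1.7] w 55.0
```

>>> {"fn": "jog_arm", "kwargs": {"deltas": [[[-2, 0, 10, 0.2, -0.2, 0, 45], [0, 0, 10, 0, 0, 0, 45], [0, 0, 3, 0, 0, 0, 45], [0, 0, 1.5, 0, 0, 0, 45], [0, 0, 0, 0, 0, 0, 45]]]}}

```text
clock: 8.3
eef_pos: [0.6572, -0.1385, 0.0274]
tool_rot: [1.0, -0.002, 0.002, 0.001]
ft_force: [0.1, 0.9, -1.6]
grip_width: 0.0549
```

```bash
python3 st.py
```

```text
t 8.3 mm [ 657.2 -138.5   27.4] fix deg [ 0.06 -0.18 -0.25] F [ 0.1  0.9 -1.6] w 54.9
```

Touch down, release, then rise and head for the green pot at (520.5,−163).

>>> {"fn": "jog_arm", "kwargs": {"deltas": [[[0, 0, 1.5, 0, 0, 0, 45], [0, 0, 0.5, 0, 0, 0, 45], [0, 0, 0, 0, 0, 0, 45]]]}}

```text
clock: 8.6
eef_pos: [0.6583, -0.1386, 0.0266]
tool_rot: [1.0, -0.002, 0.003, 0.001]
ft_force: [0.0, -0.4, -1.9]
grip_width: 0.0548
```

>>> {"fn": "jog_arm", "kwargs": {"deltas": [[[0, 0, 0, 0, 0, 0, 85], [0, 0, 0, 0, 0, 0, 85], [0, 0, 0, 0, 0, 0, 85], [0, 0, 0, 0, 0, 0, 85], [0, 0, 0, 0, 0, 0, 85]]]}}

```text
clock: 9.1
eef_pos: [0.6603, -0.1388, 0.0293]
tool_rot: [1.0, -0.002, 0.005, 0.001]
ft_force: [-1.4, 0.7, -0.5]
grip_width: 0.0851
```

>>> {"fn": "jog_arm", "kwargs": {"deltas": [[[0, 0, -10, 0, 0, 0, 85], [0, 0, -20, 0, 0, 0, 85], [0, 0, -25, 0, 0, 0, 85], [0, 0, -30, 0, 0, 0, 85], [0, 0, 0, 0, 0, 0, 85]]]}}

```text
clock: 9.6
eef_pos: [0.6589, -0.1385, 0.119]
tool_rot: [1.0, -0.002, 0.005, 0.001]
ft_force: [0.6, -0.3, 1.7]
grip_width: 0.0848
```

>>> {"fn": "jog_arm", "kwargs": {"deltas": [[[-27, 5, 0, 0, 0, 0, 85], [-27, 5, 0, 0, 0, 0, 85], [-27, 5, 0, 0, 0, 0, 85], [-27, 5, 0, 0, 0, 0, 85], [-15, 4, 0, 0, 0, 0, 85]]]}}

```text
clock: 10.1
eef_pos: [0.5349, -0.1621, 0.1189]
tool_rot: [1.0, -0.001, 0.008, 0.002]
ft_force: [0.7, -0.2, 0.7]
grip_width: 0.0853
```

```bash
python3 st.py; python3 - <<'E'
from h import *
camera('top');camera('side')
print(fit('pot','pot_red_mid',(.657,-.137),.005)); print(fit('pot','pot_green_mid',(.520,-.163)))
E
```

```text
t 10.1 mm [ 534.9 -162.1  118.9] fix deg [ 0.21 -0.89 -0.06] F [ 0.7 -0.2  0.7] w 85.3
{'top': (array([ 657.4, -138.7]), np.float64(0.965)), 'side': (array([ 660. , -139.8]), np.float64(0.965)), 'top+side': (array([ 658. , -138.8]), np.float64(0.955))}
{'top': (array([ 499.5, -151.3]), np.float64(0.452)), 'side': (array([ 522.7, -163.9]), np.float64(0.971)), 'top+side': (array([ 521.7, -162.9]), np.float64(0.681))}
```

>>> {"fn": "jog_arm", "kwargs": {"deltas": [[[-14, 1, 0, 0.2, -0.9, 0, 85], [0, 0, 15, 0, 0, 0, 85], [0, 0, 20, 0, 0, 0, 85], [0, 0, 10, 0, 0, 0, 85], [0, 0, 0, 0, 0, 0, 85]]]}}

```text
clock: 10.9
eef_pos: [0.5248, -0.1625, 0.0723]
tool_rot: [1.0, 0.001, -0.0, 0.0]
ft_force: [-0.2, 0.5, -0.6]
grip_width: 0.085
```

```bash
python3 st.py
```

```text
t 10.9 mm [ 524.8 -162.5   72.3] fix deg [0.01 0.01 0.14] F [-0.2  0.5 -0.6] w 85.0
```

>>> {"fn": "jog_arm", "kwargs": {"deltas": [[[-4, 0, 0, 0, 0, 0, 85], [0, 0, 15, 0, 0, 0, 85], [0, 0, 15, 0, 0, 0, 85], [0, 0, 12, 0, 0, 0, 85], [0, 0, 8, 0, 0, 0, 85]]]}}

```text
clock: 11.4
eef_pos: [0.5235, -0.1635, 0.0252]
tool_rot: [1.0, 0.002, 0.003, 0.001]
ft_force: [-0.0, 0.9, 0.8]
grip_width: 0.0851
```

>>> {"fn": "jog_arm", "kwargs": {"deltas": [[[0, 0, 0, 0, 0, 0, 85], [0, 0, 0, 0, 0, 0, 85]]]}}

```text
clock: 11.6
eef_pos: [0.5229, -0.1634, 0.0247]
tool_rot: [1.0, 0.001, 0.003, 0.001]
ft_force: [0.4, -1.3, 0.7]
grip_width: 0.0849
```

```bash
python3 st.py
```

```text
t 11.6 mm [ 522.9 -163.4   24.7] fix deg [ 0.12 -0.29  0.17] F [ 0.4 -1.3  0.7] w 84.9
```

>>> {"fn": "jog_arm", "kwargs": {"deltas": [[[-2, 0, 3.5, 0, 0, 0, 85], [0, 0, 0, 0, 0, 0, 45], [0, 0, 0, 0, 0, 0, 45], [0, 0, 0, 0, 0, 0, 45], [0, 0, 0, 0, 0, 0, 45]]]}}

```text
clock: 12.1
eef_pos: [0.5224, -0.1638, 0.0235]
tool_rot: [1.0, 0.002, 0.005, 0.002]
ft_force: [-1.3, -0.0, -2.0]
grip_width: 0.0539
```

>>> {"fn": "jog_arm", "kwargs": {"deltas": [[[0, 0, 0, 0, 0, 0, 45], [0, 0, 0, 0, 0, 0, 45], [0, 0, 0, 0, 0, 0, 45], [0, 0, -10, 0, 0, 0, 45], [0, 0, -15, 0, 0, 0, 45]]]}}

```text
clock: 12.6
eef_pos: [0.5196, -0.1629, 0.0467]
tool_rot: [1.0, 0.002, 0.001, 0.001]
ft_force: [0.2, 0.0, -2.0]
grip_width: 0.0538
```

>>> {"fn": "jog_arm", "kwargs": {"deltas": [[[0, 0, -20, 0, 0, 0, 45], [0, 0, -25, 0, 0, 0, 45], [0, 0, -20, 0, 0, 0, 45], [0, 0, 0, 0, 0, 0, 45], [0, 0, 0, 0, 0, 0, 45]]]}}

```text
clock: 13.1
eef_pos: [0.519, -0.1628, 0.1162]
tool_rot: [1.0, 0.002, 0.001, 0.001]
ft_force: [-0.5, -0.3, -1.8]
grip_width: 0.054
```

>>> {"fn": "jog_arm", "kwargs": {"deltas": [[[10, -11, 0, 0, 0, 0, 45], [18, -19, 0, 0, 0, 0, 45], [18, -19, 0, 0, 0, 0, 45], [18, -19, 0, 0, 0, 0, 45], [18, -19, 0, 0, 0, 0, 45]]]}}

```text
clock: 13.6
eef_pos: [0.5995, -0.0721, 0.1096]
tool_rot: [1.0, -0.001, -0.004, -0.001]
ft_force: [0.7, -0.3, -2.4]
grip_width: 0.054
```

>>> {"fn": "jog_arm", "kwargs": {"deltas": [[[18, -19, 0, 0, 0, 0, 45], [18, -19, 0, 0, 0, 0, 45], [12, -14, 0, 0, 0, 0, 45], [8, -9, 0, 0, 0, 0, 45], [0, 0, 0, 0, 0, 0, 45]]]}}

```text
clock: 14.1
eef_pos: [0.6571, 0.0005, 0.0982]
tool_rot: [1.0, 0.002, -0.01, -0.002]
ft_force: [0.4, -0.6, -2.3]
grip_width: 0.054
```

```bash
python3 st.py
```

```text
t 14.1 mm [6.571e+02 5.000e-01 9.820e+01] fix deg [-0.26  1.19  0.26] F [ 0.4 -0.6 -2.3] w 54.0
```

>>> {"fn": "jog_arm", "kwargs": {"deltas": [[[3, 14, 0, -0.3, 1.2, 0.2, 45], [0, 0, 15, 0, 0, 0, 45], [0, 0, 20, 0, 0, 0, 45], [0, 0, 12, 0, 0, 0, 45], [0, 0, 8, 0, 0, 0, 45]]]}}

```text
clock: 14.6
eef_pos: [0.6574, -0.0124, 0.0364]
tool_rot: [1.0, 0.001, -0.003, 0.001]
ft_force: [0.1, 0.1, -2.1]
grip_width: 0.0537
```

>>> {"fn": "jog_arm", "kwargs": {"deltas": [[[0, 0, 0, 0, 0, 0, 45], [0, 0, 0, 0, 0, 0, 45]]]}}

```text
clock: 14.8
eef_pos: [0.6556, -0.0125, 0.0343]
tool_rot: [1.0, 0.001, -0.005, 0.001]
ft_force: [-0.4, 0.7, -1.6]
grip_width: 0.0542
```

```bash
python3 st.py
```

```text
t 14.8 mm [655.6 -12.5  34.3] fix deg [0.06 0.61 0.13] F [-0.4  0.7 -1.6] w 54.2
```

>>> {"fn": "jog_arm", "kwargs": {"deltas": [[[4, 0, 2, 0, 0.6, 0, 45], [0, 0, 3, 0, 0, 0, 45], [0, 0, 1, 0, 0, 0, 45], [0, 0, 1, 0, 0, 0, 45], [0, 0, 0, 0, 0, 0, 45]]]}}

```text
clock: 15.3
eef_pos: [0.662, -0.0126, 0.0296]
tool_rot: [1.0, 0.001, 0.003, 0.001]
ft_force: [0.1, -0.2, -2.3]
grip_width: 0.0541
```

```bash
python3 st.py
```

```text
t 15.3 mm [662.  -12.6  29.6] fix deg [ 0.06 -0.34  0.12] F [ 0.1 -0.2 -2.3] w 54.1
```

>>> {"fn": "jog_arm", "kwargs": {"deltas": [[[0, 0, 1.5, 0, -0.3, 0, 45], [0, 0, 1, 0, 0, 0, 45], [0, 0, 0.5, 0, 0, 0, 45], [0, 0, 0, 0, 0, 0, 45], [0, 0, 0, 0, 0, 0, 85]]]}}

```text
clock: 15.8
eef_pos: [0.6628, -0.0126, 0.0285]
tool_rot: [1.0, 0.001, 0.001, 0.001]
ft_force: [-0.0, 0.4, 0.7]
grip_width: 0.067
```

>>> {"fn": "jog_arm", "kwargs": {"deltas": [[[0, 0, 0, 0, 0, 0, 85], [0, 0, 0, 0, 0, 0, 85], [0, 0, 0, 0, 0, 0, 85], [0, 0, 0, 0, 0, 0, 85], [0, 0, -10, 0, 0, 0, 85]]]}}

```text
clock: 16.3
eef_pos: [0.6625, -0.0125, 0.0373]
tool_rot: [1.0, 0.001, 0.001, 0.001]
ft_force: [-0.2, 0.2, -0.5]
grip_width: 0.0849
```

>>> {"fn": "jog_arm", "kwargs": {"deltas": [[[0, 0, -20, 0, 0, 0, 85], [0, 0, -25, 0, 0, 0, 85], [0, 0, -30, 0, 0, 0, 85], [-10, 13, 0, 0, 0, 0, 85], [-20, 25, 0, 0, 0, 0, 85]]]}}

```text
clock: 16.8
eef_pos: [0.6354, -0.0482, 0.1196]
tool_rot: [1.0, 0.004, 0.004, 0.0]
ft_force: [-0.2, -0.7, 0.2]
grip_width: 0.0851
```

>>> {"fn": "jog_arm", "kwargs": {"deltas": [[[-20, 25, 0, 0, 0, 0, 85], [-20, 25, 0, 0, 0, 0, 85], [-20, 25, 0, 0, 0, 0, 85], [-20, 25, 0, 0, 0, 0, 85], [-20, 25, 0, 0, 0, 0, 85]]]}}

```text
clock: 17.3
eef_pos: [0.5356, -0.1778, 0.1252]
tool_rot: [1.0, 0.006, 0.009, 0.002]
ft_force: [-0.2, -0.5, 0.4]
grip_width: 0.0848
```

>>> {"fn": "jog_arm", "kwargs": {"deltas": [[[-20, 25, 0, 0, 0, 0, 85], [-20, 25, 0, 0, 0, 0, 85], [-18, 23, 0, 0, 0, 0, 85], [-10, 12, 0, 0, 0, 0, 85], [0, 0, 0, 0, 0, 0, 85]]]}}

```text
clock: 17.8
eef_pos: [0.4644, -0.2705, 0.1298]
tool_rot: [1.0, 0.003, 0.012, 0.004]
ft_force: [0.2, -0.1, -1.5]
grip_width: 0.0848
```

```bash
python3 st.py; python3 - <<'E'
from h import *
camera('top');camera('side')
print(fit('pot','pot_green_mid',(.660,-.013),.005)); print(fit('pot','pot_blue_mid',(.452,-.272)))
E
```

```text
t 17.8 mm [ 464.4 -270.5  129.8] fix deg [ 0.42 -1.32  0.32] F [ 0.2 -0.1 -1.5] w 84.8
{'top': (array([659.7, -11.8]), np.float64(0.971)), 'side': (array([663.2, -13.8]), np.float64(0.971)), 'top+side': (array([660.8, -11.9]), np.float64(0.945))}
{'top': (array([ 441. , -262.2]), np.float64(0.188)), 'side': (array([ 454.6, -272.7]), np.float64(0.911)), 'top+side': (array([ 452.1, -269.4]), np.float64(0.524))}
```

Green is placed upright at about (661.5,−12.5). Now the blue pot.

>>> {"fn": "jog_arm", "kwargs": {"deltas": [[[-12, 1.5, 0, 0.4, -1.3, 0.3, 85], [0, 0, 15, 0, 0, 0, 85], [0, 0, 20, 0, 0, 0, 85], [0, 0, 10, 0, 0, 0, 85], [0, 0, 0, 0, 0, 0, 85]]]}}

```text
clock: 18.6
eef_pos: [0.4537, -0.2674, 0.0825]
tool_rot: [1.0, 0.005, -0.002, -0.001]
ft_force: [-0.1, 0.5, 0.5]
grip_width: 0.0851
```

```bash
python3 st.py
```

```text
t 18.6 mm [ 453.7 -267.4   82.5] fix deg [-0.1   0.27  0.57] F [-0.1  0.5  0.5] w 85.1
```

>>> {"fn": "jog_arm", "kwargs": {"deltas": [[[-1, 5, 0, 0, 0.3, 0.5, 85], [0, 0, 15, 0, 0, 0, 85], [0, 0, 15, 0, 0, 0, 85], [0, 0, 15, 0, 0, 0, 85], [0, 0, 0, 0, 0, 0, 85]]]}}

```text
clock: 19.1
eef_pos: [0.4551, -0.2753, 0.0404]
tool_rot: [1.0, -0.0, 0.003, 0.001]
ft_force: [-0.4, 0.8, -0.9]
grip_width: 0.0848
```

```bash
python3 st.py
```

```text
t 19.1 mm [ 455.1 -275.3   40.4] fix deg [ 0.13 -0.34 -0.02] F [-0.4  0.8 -0.9] w 84.8
```

>>> {"fn": "jog_arm", "kwargs": {"deltas": [[[-2.5, -3, 5, 0, -0.3, 0, 85], [0, 0, 8, 0, 0, 0, 85], [0, 0, 5, 0, 0, 0, 85], [0, 0, 0, 0, 0, 0, 85], [0, 0, 0, 0, 0, 0, 85]]]}}

```text
clock: 19.6
eef_pos: [0.4545, -0.2739, 0.0243]
tool_rot: [1.0, -0.001, 0.002, 0.003]
ft_force: [0.4, 1.2, -1.1]
grip_width: 0.0852
```

```bash
python3 st.py
```

```text
t 19.6 mm [ 454.5 -273.9   24.3] fix deg [ 0.3  -0.28 -0.06] F [ 0.4  1.2 -1.1] w 85.2
```

>>> {"fn": "jog_arm", "kwargs": {"deltas": [[[-2, -1, 2, 0.3, -0.3, 0, 85], [0, 0, 0, 0, 0, 0, 45], [0, 0, 0, 0, 0, 0, 45], [0, 0, 0, 0, 0, 0, 45], [0, 0, 0, 0, 0, 0, 45]]]}}

```text
clock: 20.1
eef_pos: [0.4529, -0.273, 0.024]
tool_rot: [1.0, -0.001, 0.0, 0.0]
ft_force: [0.1, 0.2, -3.0]
grip_width: 0.054
```

>>> {"fn": "jog_arm", "kwargs": {"deltas": [[[0, 0, 0, 0, 0, 0, 45], [0, 0, 0, 0, 0, 0, 45], [0, 0, 0, 0, 0, 0, 45], [0, 0, -10, 0, 0, 0, 45], [0, 0, -15, 0, 0, 0, 45]]]}}

```text
clock: 20.6
eef_pos: [0.4504, -0.2715, 0.0471]
tool_rot: [1.0, -0.001, -0.003, -0.002]
ft_force: [-0.3, -0.1, -2.8]
grip_width: 0.0541
```

>>> {"fn": "jog_arm", "kwargs": {"deltas": [[[0, 0, -25, 0, 0, 0, 45], [0, 0, -30, 0, 0, 0, 45], [0, 0, -25, 0, 0, 0, 45], [0, 0, 0, 0, 0, 0, 45], [8, -14, 0, 0, 0, 0, 45]]]}}

```text
clock: 21.1
eef_pos: [0.4578, -0.2587, 0.1315]
tool_rot: [1.0, -0.002, -0.003, -0.002]
ft_force: [0.3, 0.1, -2.6]
grip_width: 0.0542
```

>>> {"fn": "jog_arm", "kwargs": {"deltas": [[[16, -29, 0, 0, 0, 0, 45], [16, -29, 0, 0, 0, 0, 45], [16, -29, 0, 0, 0, 0, 45], [16, -29, 0, 0, 0, 0, 45], [16, -29, 0, 0, 0, 0, 45]]]}}

```text
clock: 21.6
eef_pos: [0.5366, -0.1114, 0.1252]
tool_rot: [1.0, -0.006, -0.007, -0.002]
ft_force: [0.3, -0.1, -2.8]
grip_width: 0.0545
```

```bash
python3 st.py
```

```text
t 21.6 mm [ 536.6 -111.4  125.2] fix deg [-0.25  0.8  -0.67] F [ 0.3 -0.1 -2.8] w 54.5
```

>>> {"fn": "jog_arm", "kwargs": {"deltas": [[[16, -29, 0, 0, 0.8, -0.5, 45], [16, -29, 0, 0, 0, 0, 45], [16, -29, 0, 0, 0, 0, 45], [16, -29, 0, 0, 0, 0, 45], [16, -29, 0, 0, 0, 0, 45]]]}}

```text
clock: 22.1
eef_pos: [0.6149, 0.0252, 0.1163]
tool_rot: [1.0, 0.016, -0.007, -0.01]
ft_force: [-0.1, -0.8, -3.2]
grip_width: 0.0541
```

>>> {"fn": "jog_arm", "kwargs": {"deltas": [[[16, -29, 0, 0, 0, 0, 45], [12, -16, 0, 0, 0, 0, 45], [0, 0, 0, 0, 0, 0, 45], [0, 0, 0, 0, 0, 0, 45]]]}}

```text
clock: 22.5
eef_pos: [0.6406, 0.0573, 0.1085]
tool_rot: [0.999, 0.036, -0.012, -0.017]
ft_force: [-0.1, 0.5, -2.6]
grip_width: 0.0541
```

```bash
python3 st.py
```

```text
t 22.5 mm [640.6  57.3 108.5] fix deg [-1.98  1.43  4.1 ] F [-0.1  0.5 -2.6] w 54.1
```

```bash
python3 st.py; python3 -c "
from h import *
o=get_obs();print(np.round(o['joint_pos'],3),np.round(o['joint_vel'],3),np.round(o['tau'],1),o['clock'])"
```

```text
t 22.5 mm [640.6  57.3 108.5] fix deg [-1.98  1.43  4.1 ] F [-0.1  0.5 -2.6] w 54.1
[0.071 0.597 0.294 1.291 0.035 3.141] [ 0.007  0.021 -0.006 -0.013  0.003  0.001] [  0.5 -54.5  26.    0.1   0.2  -0. ] 22.5
```

>>> {"fn": "jog_arm", "kwargs": {"deltas": [[[0, 0, 0, -2, 1.4, 4, 45], [0, 0, 0, 0, 0, 0, 45]]]}}

```text
clock: 22.7
eef_pos: [0.6393, 0.0328, 0.106]
tool_rot: [1.0, 0.022, -0.003, -0.009]
ft_force: [-1.1, -0.4, -3.0]
grip_width: 0.0539
```

```bash
python3 st.py; python3 -c "
from h import *
o=get_obs();print(np.round(o['joint_pos'],3),np.round(o['joint_vel'],3),np.round(o['tau'],1),o['clock'])"
```

```text
t 22.7 mm [639.3  32.8 106. ] fix deg [-0.99  0.3   2.48] F [-1.1 -0.4 -3. ] w 53.9
[0.042 0.576 0.252 1.251 0.017 3.141] [ 0.039  0.02   0.002  0.006  0.058 -0.001] [  0.1 -53.6  25.6  -0.2  -0.1   0. ] 22.7
```

Joint 6 is at its limit with this yaw. I'll turn the tool 90° so that tool x = world y and tool y = world x.

>>> {"fn": "jog_arm", "kwargs": {"deltas": [[[0, 0, 0, -0.9, 0.3, -8, 45], [0, 0, 0, 0, 0, -8, 45], [0, 0, 0, 0, 0, -8, 45], [0, 0, 0, 0, 0, -8, 45], [0, 0, 0, 0, 0, -8, 45]]]}}

```text
clock: 23.2
eef_pos: [0.6337, 0.0293, 0.104]
tool_rot: [0.928, 0.372, -0.002, -0.002]
ft_force: [-0.9, -0.0, -1.8]
grip_width: 0.0539
```

>>> {"fn": "jog_arm", "kwargs": {"deltas": [[[0, 0, 0, 0, 0, -8, 45], [0, 0, 0, 0, 0, -8, 45], [0, 0, 0, 0, 0, -8, 45], [0, 0, 0, 0, 0, -8, 45], [0, 0, 0, 0, 0, -8, 45]]]}}

```text
clock: 23.7
eef_pos: [0.6286, 0.0269, 0.1024]
tool_rot: [0.736, 0.677, -0.003, -0.006]
ft_force: [0.2, -0.7, -3.1]
grip_width: 0.0539
```

```bash
sed -i 's/\[1,0,0,0\]/[.5**.5,.5**.5,0,0]/' st.py; python3 st.py
```

```text
t 23.7 mm [628.6  26.9 102.4] fix deg [-0.74 -0.19 -4.82] F [ 0.2 -0.7 -3.1] w 53.9
```

>>> {"fn": "jog_arm", "kwargs": {"deltas": [[[10, 5, 0, -0.7, -0.2, -4.5, 45], [20, 9, 0, 0, 0, 0, 45], [20, 9, 0, 0, 0, 0, 45], [20, 9, 0, 0, 0, 0, 45], [8, 3, 0, 0, 0, 0, 45]]]}}

```text
clock: 24.2
eef_pos: [0.6607, 0.1016, 0.1008]
tool_rot: [0.71, 0.704, -0.003, -0.003]
ft_force: [-0.5, 0.2, -2.3]
grip_width: 0.0539
```

>>> {"fn": "jog_arm", "kwargs": {"deltas": [[[0, 0, 0, 0, 0, 0, 45], [0, 0, 0, 0, 0, 0, 45]]]}}

```text
clock: 24.4
eef_pos: [0.6595, 0.1014, 0.1001]
tool_rot: [0.71, 0.705, -0.004, -0.003]
ft_force: [-0.5, 0.6, -2.1]
grip_width: 0.0539
```

```bash
python3 st.py
```

```text
t 24.4 mm [659.5 101.4 100.1] fix deg [-0.54  0.05 -0.41] F [-0.5  0.6 -2.1] w 53.9
```

>>> {"fn": "jog_arm", "kwargs": {"deltas": [[[6, 5, 0, -0.5, 0, -0.4, 45], [0, 0, 20, 0, 0, 0, 45], [0, 0, 20, 0, 0, 0, 45], [0, 0, 12, 0, 0, 0, 45], [0, 0, 8, 0, 0, 0, 45]]]}}

```text
clock: 24.9
eef_pos: [0.6664, 0.1043, 0.0413]
tool_rot: [0.708, 0.706, 0.002, 0.002]
ft_force: [0.3, -0.1, -2.0]
grip_width: 0.0537
```

>>> {"fn": "jog_arm", "kwargs": {"deltas": [[[0, 0, 0, 0, 0, 0, 45], [0, 0, 0, 0, 0, 0, 45]]]}}

```text
clock: 25.1
eef_pos: [0.6655, 0.1036, 0.0401]
tool_rot: [0.709, 0.705, 0.001, 0.002]
ft_force: [-0.4, 0.6, -1.8]
grip_width: 0.0538
```

```bash
python3 st.py
```

```text
t 25.1 mm [665.5 103.6  40.1] fix deg [ 0.19  0.06 -0.26] F [-0.4  0.6 -1.8] w 53.8
```

>>> {"fn": "jog_arm", "kwargs": {"deltas": [[[0, 0, 6, 0.2, 0, -0.2, 45], [0, 0, 4, 0, 0, 0, 45], [0, 0, 1, 0, 0, 0, 45], [0, 0, 1, 0, 0, 0, 45], [0, 0, 0, 0, 0, 0, 45]]]}}

```text
clock: 25.6
eef_pos: [0.6675, 0.1039, 0.0297]
tool_rot: [0.707, 0.707, 0.001, 0.002]
ft_force: [0.2, -0.5, -2.7]
grip_width: 0.054
```

```bash
python3 st.py
```

```text
t 25.6 mm [667.5 103.9  29.7] fix deg [ 0.23  0.02 -0.04] F [ 0.2 -0.5 -2.7] w 54.0
```

>>> {"fn": "jog_arm", "kwargs": {"deltas": [[[0, 0, 1, 0, 0, 0, 45], [0, 0, 1, 0, 0, 0, 45], [0, 0, 0, 0, 0, 0, 45], [0, 0, 0, 0, 0, 0, 85], [0, 0, 0, 0, 0, 0, 85]]]}}

```text
clock: 26.1
eef_pos: [0.6689, 0.1041, 0.03]
tool_rot: [0.707, 0.707, 0.003, 0.003]
ft_force: [1.4, 0.1, -0.0]
grip_width: 0.0806
```

>>> {"fn": "jog_arm", "kwargs": {"deltas": [[[0, 0, 0, 0, 0, 0, 85], [0, 0, 0, 0, 0, 0, 85], [0, 0, 0, 0, 0, 0, 85], [0, 0, -10, 0, 0, 0, 85], [0, 0, -20, 0, 0, 0, 85]]]}}

```text
clock: 26.6
eef_pos: [0.6669, 0.1039, 0.0585]
tool_rot: [0.707, 0.707, 0.001, 0.001]
ft_force: [-0.4, -1.0, -0.2]
grip_width: 0.0853
```

>>> {"fn": "jog_arm", "kwargs": {"deltas": [[[0, 0, -25, 0, 0, 0, 85], [0, 0, -30, 0, 0, 0, 85], [0, 0, -15, 0, 0, 0, 45], [12, -10, 0, 0, 0, 0, 45], [25, -20, 0, 0, 0, 0, 45]]]}}

```text
clock: 27.1
eef_pos: [0.6397, 0.1397, 0.1367]
tool_rot: [0.709, 0.705, 0.004, 0.004]
ft_force: [0.2, 0.6, 1.0]
grip_width: 0.0455
```

>>> {"fn": "jog_arm", "kwargs": {"deltas": [[[25, -20, 0, 0, 0, 0, 45], [25, -20, 0, 0, 0, 0, 45], [25, -20, 0, 0, 0, 0, 45], [25, -20, 0, 0, 0, 0, 45], [25, -20, 0, 0, 0, 0, 45]]]}}

```text
clock: 27.6
eef_pos: [0.5309, 0.2716, 0.1333]
tool_rot: [0.709, 0.705, 0.003, 0.002]
ft_force: [-0.2, 0.7, -0.6]
grip_width: 0.0448
```

>>> {"fn": "jog_arm", "kwargs": {"deltas": [[[25, -20, 0, 0, 0, 0, 45], [25, -20, 0, 0, 0, 0, 45], [18, -15, 0, 0, 0, 0, 45], [0, 0, 0, 0, 0, 0, 45], [0, 0, 0, 0, 0, 0, 45]]]}}

```text
clock: 28.1
eef_pos: [0.4631, 0.3468, 0.1298]
tool_rot: [0.706, 0.709, 0.0, 0.0]
ft_force: [0.1, -0.6, -0.1]
grip_width: 0.045
```

```bash
python3 st.py; python3 - <<'E'
from h import *
camera('top');camera('side')
print(fit('pot','pot_blue_mid',(.666,.104),.005)); print(fit('lid','lid_blue_mid',(.456,.361)))
E
```

```text
t 28.1 mm [463.1 346.8 129.8] fix deg [0.03 0.02 0.23] F [ 0.1 -0.6 -0.1] w 45.0
{'top': (array([666.6, 104.7]), np.float64(0.954)), 'side': (array([668. , 100.5]), np.float64(0.885)), 'top+side': (array([666.6, 103.1]), np.float64(0.901))}
{'top': (array([453.8, 362.2]), np.float64(0.936)), 'side': (array([457.2, 360.7]), np.float64(0.963)), 'top+side': (array([456. , 361.2]), np.float64(0.912))}
```

>>> {"fn": "jog_arm", "kwargs": {"deltas": [[[14.5, -7.5, 0, 0, 0, 0, 45], [0, 0, 20, 0, 0, 0, 45], [0, 0, 20, 0, 0, 0, 45], [0, 0, 20, 0, 0, 0, 45], [0, 0, 0, 0, 0, 0, 45]]]}}

```text
clock: 28.9
eef_pos: [0.4592, 0.3634, 0.0699]
tool_rot: [0.709, 0.706, 0.003, -0.0]
ft_force: [-0.6, -0.7, -0.7]
grip_width: 0.0449
```

```bash
python3 st.py
```

```text
t 28.9 mm [459.2 363.4  69.9] fix deg [ 0.23 -0.28 -0.24] F [-0.6 -0.7 -0.7] w 44.9
```

>>> {"fn": "jog_arm", "kwargs": {"deltas": [[[-2, -3.5, 10, 0.2, -0.3, -0.2, 45], [0, 0, 12, 0, 0, 0, 45], [0, 0, 10, 0, 0, 0, 45], [0, 0, 5, 0, 0, 0, 45], [0, 0, 0, 0, 0, 0, 45]]]}}

```text
clock: 29.4
eef_pos: [0.4564, 0.3634, 0.0322]
tool_rot: [0.707, 0.707, 0.002, 0.0]
ft_force: [-0.0, 0.5, -0.5]
grip_width: 0.0451
```

```bash
python3 st.py
```

```text
t 29.4 mm [456.4 363.4  32.2] fix deg [ 0.15 -0.1  -0.02] F [-0.   0.5 -0.5] w 45.1
```

>>> {"fn": "jog_arm", "kwargs": {"deltas": [[[-2, -1, 5, 0, 0, 0, 45], [0, 0, 3, 0, 0, 0, 45], [0, 0, 1, 0, 0, 0, 45], [0, 0, 0, 0, 0, 0, 45], [0, 0, 0, 0, 0, 0, 45]]]}}

```text
clock: 29.9
eef_pos: [0.4564, 0.3617, 0.0236]
tool_rot: [0.707, 0.707, 0.003, 0.0]
ft_force: [0.1, -0.2, 0.9]
grip_width: 0.0449
```

>>> {"fn": "jog_arm", "kwargs": {"deltas": [[[0, 0, 0, 0, 0, 0, 10], [0, 0, 0, 0, 0, 0, 10], [0, 0, 0, 0, 0, 0, 10], [0, 0, 0, 0, 0, 0, 10], [0, 0, 0, 0, 0, 0, 10]]]}}

```text
clock: 30.4
eef_pos: [0.4569, 0.3621, 0.0244]
tool_rot: [0.707, 0.707, 0.004, 0.001]
ft_force: [-0.3, -0.6, -0.1]
grip_width: 0.01
```

```bash
python3 st.py
```

```text
t 30.4 mm [456.9 362.1  24.4] fix deg [ 0.33 -0.24 -0.05] F [-0.3 -0.6 -0.1] w 10.0
```

```bash
python3 - <<'E'
from h import *
a=save('top','t3.png'); b=save('side','s3.png')
x,y=map(int,proj('top',[.456,.362,.03])); u,v=map(int,proj('side',[.456,.362,.03]))
c=lambda i,x,y:cv2.resize(i[max(0,y-40):y+40,max(0,x-40):x+40],(390,390),interpolation=2)
cv2.imwrite('pics/c3.png',cv2.convertScaleAbs(np.hstack([c(a,x,y),c(b,u,v)])[:,:,::-1],alpha=1.5))
E
```

```text
(no output)
```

View pics/c3.png

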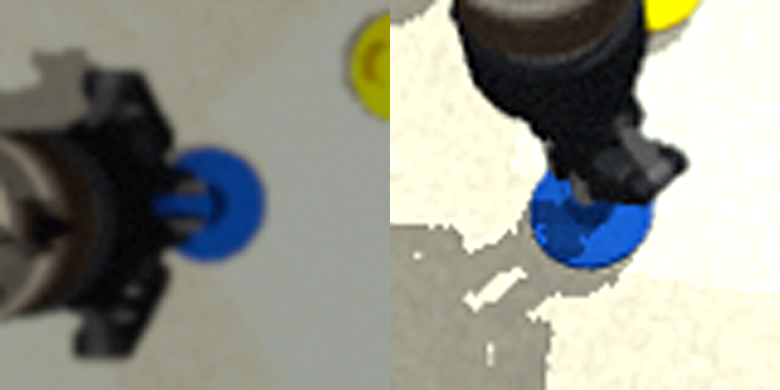

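>>> {"fn": "jog_arm", "kwargs": {"deltas": [[[0, 0, 0, 0, 0, 0, 0], [0, 0, 0, 0, 0, 0, 0], [0, 0, 0, 0, 0, 0, 0]]]}}

```text
clock: 30.8
eef_pos: [0.4568, 0.362, 0.0243]
tool_rot: [0.707, 0.707, 0.003, 0.001]
ft_force: [-0.5, 1.0, -0.2]
grip_width: 0.0003
```

```bash
python3 st.py; python3 -c "
from h import *
camera('top');camera('side')
print(fit('lid','lid_blue_mid',(.456,.361)))"
```

```text
t 30.8 mm [456.8 362.   24.3] fix deg [ 0.31 -0.23 -0.05] F [-0.5  1.  -0.2] w 0.3
{'top': (array([453.4, 359.6]), np.float64(0.916)), 'side': (array([455.6, 362.3]), np.float64(0.734)), 'top+side': (array([454.2, 361.1]), np.float64(0.789))}
```

```bash
python3 - <<'E'
from h import *
a=save('top','t4.png').copy(); b=save('side','s4.png').copy()
def c(cam,i):
    x,y=map(int,proj(cam,[.4568,.362,.03])); S=390/70
    o=cv2.resize(i[y-35:y+35,x-35:x+35],(390,390),interpolation=2); o=cv2.convertScaleAbs(o,alpha=1.8)
    for z,k in((.0243,(255,0,255)),(.0443,(0,255,0))):
        p=(proj(cam,[.4568,.362,z])-[x-35,y-35]+.5)*S; cv2.drawMarker(o,tuple(int(q) for q in p),k,cv2.MARKER_CROSS,14,1)
    return o
cv2.imwrite('pics/c4.png',np.hstack([c('top',a),c('side',b)])[:,:,::-1])
E
```

```text
(no output)
```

View pics/c4.png

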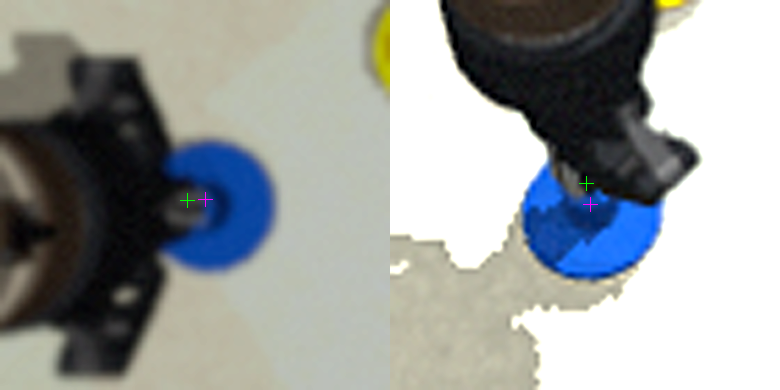

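The shut tips really sit about 20 mm above the reported TCP: both views put them at z ≈ 44 mm, just over the knob. I'll open and go lower in small steps, watching the force.

>>> {"fn": "jog_arm", "kwargs": {"deltas": [[[0, 0, -4, 0.3, -0.2, 0, 45], [0, 0, 0, 0, 0, 0, 45], [0, 0, 0, 0, 0, 0, 45], [0, 0, 0, 0, 0, 0, 45], [0, 0, 0, 0, 0, 0, 45]]]}}

```text
clock: 31.6
eef_pos: [0.457, 0.3621, 0.0289]
tool_rot: [0.707, 0.707, 0.0, -0.0]
ft_force: [-0.7, 0.9, -0.3]
grip_width: 0.045
```

>>> {"fn": "jog_arm", "kwargs": {"deltas": [[[0, 0, 6, 0, 0, 0, 45], [0, 0, 6, 0, 0, 0, 45], [0, 0, 3, 0, 0, 0, 45], [0, 0, 0, 0, 0, 0, 45]]]}}

```text
clock: 32.0
eef_pos: [0.4566, 0.3618, 0.012]
tool_rot: [0.707, 0.707, -0.0, -0.0]
ft_force: [-0.4, -0.3, -0.8]
grip_width: 0.0448
```

```bash
python3 st.py
```

```text
t 32.0 mm [456.6 361.8  12. ] fix deg [-0.03  0.   -0.05] F [-0.4 -0.3 -0.8] w 44.8
```

>>> {"fn": "jog_arm", "kwargs": {"deltas": [[[0, 0, 3, 0, 0, 0, 45], [0, 0, 3, 0, 0, 0, 45], [0, 0, 0, 0, 0, 0, 45]]]}}

```text
clock: 32.3
eef_pos: [0.4564, 0.3617, 0.0052]
tool_rot: [0.707, 0.707, -0.001, -0.0]
ft_force: [-0.2, -0.5, -0.9]
grip_width: 0.0449
```

>>> {"fn": "jog_arm", "kwargs": {"deltas": [[[0, 0, 0, 0, 0, 0, 10], [0, 0, 0, 0, 0, 0, 10], [0, 0, 0, 0, 0, 0, 10], [0, 0, 0, 0, 0, 0, 10], [0, 0, 0, 0, 0, 0, 10]]]}}

```text
clock: 32.8
eef_pos: [0.4566, 0.362, 0.0057]
tool_rot: [0.707, 0.707, -0.0, -0.0]
ft_force: [0.0, 1.2, -0.4]
grip_width: 0.0193
```

```bash
python3 st.py
```

```text
t 32.8 mm [456.6 362.    5.7] fix deg [-0.03 -0.01 -0.05] F [ 0.   1.2 -0.4] w 19.3
```

Gripped, reading 19.3 mm (the width reads about 3 mm low, as it did on the pots). Lift and carry to the blue pot at (667.5,103.5).

>>> {"fn": "jog_arm", "kwargs": {"deltas": [[[0, 0, -10, 0, 0, 0, 10], [0, 0, -20, 0, 0, 0, 10], [0, 0, -25, 0, 0, 0, 10], [0, 0, -30, 0, 0, 0, 10], [0, 0, -30, 0, 0, 0, 10]]]}}

```text
clock: 33.3
eef_pos: [0.4533, 0.3592, 0.1211]
tool_rot: [0.707, 0.707, -0.006, -0.001]
ft_force: [1.0, 0.6, -0.7]
grip_width: 0.0195
```

>>> {"fn": "jog_arm", "kwargs": {"deltas": [[[-12, 10, 0, 0, 0, 0, 10], [-25, 20, 0, 0, 0, 0, 10], [-25, 20, 0, 0, 0, 0, 10], [-25, 20, 0, 0, 0, 0, 10], [-25, 20, 0, 0, 0, 0, 10]]]}}

```text
clock: 33.8
eef_pos: [0.5479, 0.2491, 0.1298]
tool_rot: [0.704, 0.71, 0.001, 0.0]
ft_force: [0.8, 0.6, -0.2]
grip_width: 0.0189
```

>>> {"fn": "jog_arm", "kwargs": {"deltas": [[[-25, 20, 0, 0, 0, 0, 10], [-25, 20, 0, 0, 0, 0, 10], [-25, 20, 0, 0, 0, 0, 10], [-25, 20, 0, 0, 0, 0, 10], [-20, 17, 0, 0, 0, 0, 10]]]}}

```text
clock: 34.3
eef_pos: [0.649, 0.1205, 0.129]
tool_rot: [0.705, 0.709, -0.0, -0.0]
ft_force: [-0.1, 0.4, -0.9]
grip_width: 0.0192
```

>>> {"fn": "jog_arm", "kwargs": {"deltas": [[[0, 0, 0, 0, 0, 0, 10], [0, 0, 0, 0, 0, 0, 10]]]}}

```text
clock: 34.5
eef_pos: [0.6506, 0.1156, 0.1277]
tool_rot: [0.707, 0.707, -0.001, -0.0]
ft_force: [-0.3, 0.5, -1.1]
grip_width: 0.0191
```

```bash
python3 st.py
```

```text
t 34.5 mm [650.6 115.6 127.7] fix deg [-0.06  0.06 -0.05] F [-0.3  0.5 -1.1] w 19.1
```

>>> {"fn": "jog_arm", "kwargs": {"deltas": [[[-11.5, 17, 0, 0, 0, 0, 10], [0, 0, 15, 0, 0, 0, 10], [0, 0, 15, 0, 0, 0, 10], [0, 0, 10, 0, 0, 0, 10], [0, 0, 0, 0, 0, 0, 10]]]}}

```text
clock: 35.0
eef_pos: [0.665, 0.1068, 0.0867]
tool_rot: [0.706, 0.708, -0.001, -0.001]
ft_force: [-0.1, -0.6, 0.0]
grip_width: 0.0193
```

```bash
python3 st.py; python3 - <<'E'
from h import *
camera('top');camera('side'); z=get_obs()['eef_pos'][2]-.0057
print(fit('pot','pot_blue_mid',(.667,.104),.005,cams=('side',))); print(fit('lid','lid_blue_mid',(.667,.104),z,cams=('side','top')))
E
```

```text
t 35.0 mm [665.  106.8  86.7] fix deg [-0.19  0.02  0.21] F [-0.1 -0.6  0. ] w 19.3
{'side': (array([667.8, 101.3]), np.float64(0.57))}
{}
```

>>> {"fn": "jog_arm", "kwargs": {"deltas": [[[-3, 2.5, 0, -0.2, 0, 0.2, 10], [0, 0, 6, 0, 0, 0, 10], [0, 0, 5, 0, 0, 0, 10], [0, 0, 0, 0, 0, 0, 10], [0, 0, 0, 0, 0, 0, 10]]]}}

```text
clock: 35.75
eef_pos: [0.6713, 0.1033, 0.0796]
tool_rot: [0.708, 0.707, 0.004, 0.003]
ft_force: [0.4, 0.2, -0.4]
grip_width: 0.0189
```

```bash
python3 st.py; python3 - <<'E'
from h import *
b=save('side','s5.png'); a=save('top','t5.png')
def c(cam,i):
    x,y=map(int,proj(cam,[.667,.104,.06]))
    return cv2.resize(i[y-35:y+35,x-35:x+35],(390,390),interpolation=2)
cv2.imwrite('pics/c5.png',cv2.convertScaleAbs(np.hstack([c('top',a),c('side',b)])[:,:,::-1],alpha=1.7))
E
```

```text
t 35.75 mm [671.3 103.3  79.6] fix deg [ 0.53 -0.05 -0.07] F [ 0.4  0.2 -0.4] w 18.9
```

View pics/c5.png

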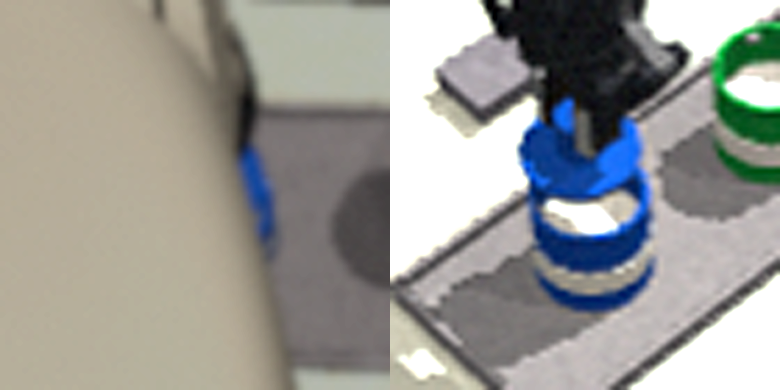

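>>> {"fn": "jog_arm", "kwargs": {"deltas": [[[0, -3.5, 3, 0.5, 0, 0, 10], [0, 0, 3, 0, 0, 0, 10], [0, 0, 0, 0, 0, 0, 10], [0, 0, 0, 0, 0, 0, 10]]]}}

```text
clock: 36.25
eef_pos: [0.6675, 0.1034, 0.0732]
tool_rot: [0.707, 0.707, 0.0, -0.0]
ft_force: [0.3, -0.6, -1.3]
grip_width: 0.0191
```

```bash
python3 st.py
```

```text
t 36.25 mm [667.5 103.4  73.2] fix deg [-0.01 -0.05 -0.06] F [ 0.3 -0.6 -1.3] w 19.1
```

>>> {"fn": "jog_arm", "kwargs": {"deltas": [[[0, 0, 3, 0, 0, 0, 10], [0, 0, 2.5, 0, 0, 0, 10], [0, 0, 2, 0, 0, 0, 10], [0, 0, 1, 0, 0, 0, 10], [0, 0, 0, 0, 0, 0, 10]]]}}

```text
clock: 36.75
eef_pos: [0.6675, 0.1035, 0.0638]
tool_rot: [0.707, 0.707, 0.0, -0.0]
ft_force: [0.3, 0.2, -0.7]
grip_width: 0.019
```

```bash
python3 st.py
```

```text
t 36.75 mm [667.5 103.5  63.8] fix deg [-0.01 -0.05 -0.05] F [ 0.3  0.2 -0.7] w 19.0
```

>>> {"fn": "jog_arm", "kwargs": {"deltas": [[[0, 0, 1.5, 0, 0, 0, 10], [0, 0, 1, 0, 0, 0, 10], [0, 0, 0, 0, 0, 0, 10]]]}}

```text
clock: 37.05
eef_pos: [0.6679, 0.1033, 0.0616]
tool_rot: [0.707, 0.707, 0.0, 0.0]
ft_force: [-0.9, -0.0, -0.1]
grip_width: 0.0189
```

>>> {"fn": "jog_arm", "kwargs": {"deltas": [[[0, 0, 1, 0, 0, 0, 10], [0, 0, 0, 0, 0, 0, 10]]]}}

```text
clock: 37.25
eef_pos: [0.6682, 0.103, 0.0612]
tool_rot: [0.708, 0.707, 0.001, 0.001]
ft_force: [0.0, 0.1, 0.8]
grip_width: 0.0192
```

>>> {"fn": "jog_arm", "kwargs": {"deltas": [[[0, 0, 1, 0, 0, 0, 10], [0, 0, 0, 0, 0, 0, 10]]]}}

```text
clock: 37.45
eef_pos: [0.6684, 0.103, 0.0611]
tool_rot: [0.708, 0.707, 0.001, 0.001]
ft_force: [-1.4, -1.0, 1.7]
grip_width: 0.0192
```

>>> {"fn": "jog_arm", "kwargs": {"deltas": [[[0, 0, 2, 0, 0, 0, 10]]]}}

```text
clock: 37.55
eef_pos: [0.6689, 0.1031, 0.0601]
tool_rot: [0.708, 0.707, 0.002, 0.001]
ft_force: [-0.9, -0.8, 7.3]
grip_width: 0.019
```

>>> {"fn": "jog_arm", "kwargs": {"deltas": [[[0, 0, 3, 0, 0, 0, 10]]]}}

```text
clock: 37.65
eef_pos: [0.6695, 0.1033, 0.0585]
tool_rot: [0.708, 0.707, 0.002, 0.002]
ft_force: [-2.4, -1.1, 8.6]
grip_width: 0.0191
```

>>> {"fn": "jog_arm", "kwargs": {"deltas": [[[0, 0, 3, 0, 0, 0, 10]]]}}

```text
clock: 37.75
eef_pos: [0.6699, 0.1034, 0.0563]
tool_rot: [0.708, 0.707, 0.003, 0.002]
ft_force: [-1.8, -1.5, -0.6]
grip_width: 0.0191
```

>>> {"fn": "jog_arm", "kwargs": {"deltas": [[[0, 0, 0, 0, 0, 0, 10]]]}}

```text
clock: 37.85
eef_pos: [0.6694, 0.1034, 0.0553]
tool_rot: [0.707, 0.707, 0.003, 0.002]
ft_force: [0.6, 0.4, -3.9]
grip_width: 0.0194
```

>>> {"fn": "jog_arm", "kwargs": {"deltas": [[[0, -1, 1, 0, 0, 0, 10], [0, 0, 1, 0, 0, 0, 10]]]}}

```text
clock: 38.05
eef_pos: [0.6689, 0.1037, 0.0536]
tool_rot: [0.707, 0.707, 0.003, 0.002]
ft_force: [-3.7, -0.8, 10.6]
grip_width: 0.0194
```

>>> {"fn": "jog_arm", "kwargs": {"deltas": [[[0, 0, 1, 0, 0, 0, 10]]]}}

```text
clock: 38.15
eef_pos: [0.669, 0.1038, 0.0537]
tool_rot: [0.707, 0.707, 0.003, 0.002]
ft_force: [-2.3, -0.6, 6.4]
grip_width: 0.0192
```

```bash
python3 st.py
```

```text
t 38.15 mm [669.  103.8  53.7] fix deg [ 0.45 -0.11 -0.05] F [-2.3 -0.6  6.4] w 19.2
```

The blue lid snapped: force fell through the peak, then a firm stop at the expected home height. Release, rise, and go to the green lid.

>>> {"fn": "jog_arm", "kwargs": {"deltas": [[[0, 0, -0.3, 0, 0, 0, 45], [0, 0, 0, 0, 0, 0, 45], [0, 0, 0, 0, 0, 0, 45], [0, 0, 0, 0, 0, 0, 45], [0, 0, -10, 0, 0, 0, 45]]]}}

```text
clock: 38.65
eef_pos: [0.667, 0.1038, 0.0614]
tool_rot: [0.707, 0.707, 0.001, 0.0]
ft_force: [-0.5, 0.3, -0.8]
grip_width: 0.0447
```

>>> {"fn": "jog_arm", "kwargs": {"deltas": [[[0, 0, -20, 0, 0, 0, 45], [0, 0, -25, 0, 0, 0, 45], [0, 0, -15, 0, 0, 0, 45], [4, -14, 0, 0, 0, 0, 45], [8, -28, 0, 0, 0, 0, 45]]]}}

```text
clock: 39.15
eef_pos: [0.6282, 0.1151, 0.1271]
tool_rot: [0.708, 0.706, 0.004, 0.002]
ft_force: [-0.1, -0.4, -0.2]
grip_width: 0.0452
```

>>> {"fn": "jog_arm", "kwargs": {"deltas": [[[8, -28, 0, 0, 0, 0, 45], [8, -28, 0, 0, 0, 0, 45], [8, -28, 0, 0, 0, 0, 45], [8, -28, 0, 0, 0, 0, 45], [8, -28, 0, 0, 0, 0, 45]]]}}

```text
clock: 39.65
eef_pos: [0.4856, 0.157, 0.1302]
tool_rot: [0.709, 0.705, 0.007, 0.004]
ft_force: [0.1, 0.2, 0.5]
grip_width: 0.0449
```

>>> {"fn": "jog_arm", "kwargs": {"deltas": [[[8, -18, 0, 0, 0, 0, 45], [0, 0, 0, 0, 0, 0, 45], [0, 0, 0, 0, 0, 0, 45]]]}}

```text
clock: 39.95
eef_pos: [0.4645, 0.1662, 0.1328]
tool_rot: [0.708, 0.706, 0.008, 0.004]
ft_force: [1.4, 0.2, 0.2]
grip_width: 0.0452
```

```bash
python3 st.py; python3 - <<'E'
from h import *
camera('top');camera('side')
print(fit('lid','lid_blue_mid',(.668,.104),.0485)); print(fit('lid','lid_green_mid',(.451,.167)))
print(fit('pot','pot_green_mid',(.661,-.012),.005))
E
```

```text
t 39.95 mm [464.5 166.2 132.8] fix deg [ 1.03 -0.31 -0.1 ] F [1.4 0.2 0.2] w 45.2
{'top': (array([666.6, 105.4]), np.float64(0.973)), 'side': (array([669.4, 104.8]), np.float64(0.95)), 'top+side': (array([667.9, 104.7]), np.float64(0.928))}
{'top': (array([449.6, 165.5]), np.float64(0.767)), 'side': (array([452.1, 167.1]), np.float64(0.971)), 'top+side': (array([451.2, 166.5]), np.float64(0.843))}
{'top': (array([659. , -11.8]), np.float64(0.952))}
```

>>> {"fn": "jog_arm", "kwargs": {"deltas": [[[0.5, -13, 0, 1, -0.3, 0, 45], [0, 0, 20, 0, 0, 0, 45], [0, 0, 20, 0, 0, 0, 45], [0, 0, 20, 0, 0, 0, 45], [0, 0, 15, 0, 0, 0, 45]]]}}

```text
clock: 40.85
eef_pos: [0.4503, 0.1668, 0.0561]
tool_rot: [0.709, 0.706, -0.0, -0.001]
ft_force: [-0.4, -1.3, 0.1]
grip_width: 0.0451
```

>>> {"fn": "jog_arm", "kwargs": {"deltas": [[[0, 0, 0, 0, 0, 0, 45], [0, 0, 0, 0, 0, 0, 45]]]}}

```text
clock: 41.05
eef_pos: [0.4473, 0.166, 0.0542]
tool_rot: [0.709, 0.706, -0.004, -0.002]
ft_force: [-0.1, -0.2, -0.7]
grip_width: 0.045
```

```bash
python3 st.py
```

```text
t 41.05 mm [447.3 166.   54.2] fix deg [-0.48  0.09 -0.23] F [-0.1 -0.2 -0.7] w 45.0
```

>>> {"fn": "jog_arm", "kwargs": {"deltas": [[[0.8, 3.5, 0, -0.5, 0, -0.2, 45], [0, 0, 15, 0, 0, 0, 45], [0, 0, 12, 0, 0, 0, 45], [0, 0, 8, 0, 0, 0, 45], [0, 0, 0, 0, 0, 0, 45]]]}}

```text
clock: 41.55
eef_pos: [0.4553, 0.1686, 0.023]
tool_rot: [0.707, 0.707, 0.004, 0.003]
ft_force: [-0.1, 0.4, -0.1]
grip_width: 0.0447
```

```bash
python3 st.py
```

```text
t 41.55 mm [455.3 168.6  23. ] fix deg [ 0.59 -0.09  0.01] F [-0.1  0.4 -0.1] w 44.7
```

>>> {"fn": "jog_arm", "kwargs": {"deltas": [[[-1.8, -4, 3, 0.6, 0, 0, 45], [0, 0, 0, 0, 0, 0, 45], [0, 0, 6, 0, 0, 0, 45], [0, 0, 4, 0, 0, 0, 45], [0, 0, 0, 0, 0, 0, 45]]]}}

```text
clock: 42.05
eef_pos: [0.4528, 0.1673, 0.0112]
tool_rot: [0.707, 0.707, 0.002, -0.0]
ft_force: [0.2, -0.2, -0.0]
grip_width: 0.0449
```

```bash
python3 st.py
```

```text
t 42.05 mm [452.8 167.3  11.2] fix deg [ 0.17 -0.17  0.01] F [ 0.2 -0.2 -0. ] w 44.9
```

>>> {"fn": "jog_arm", "kwargs": {"deltas": [[[-0.5, -1, 3.5, 0, 0, 0, 45], [0, 0, 2, 0, 0, 0, 45], [0, 0, 0, 0, 0, 0, 45], [0, 0, 0, 0, 0, 0, 10], [0, 0, 0, 0, 0, 0, 10]]]}}

```text
clock: 42.55
eef_pos: [0.4517, 0.1668, 0.0053]
tool_rot: [0.707, 0.707, 0.002, -0.0]
ft_force: [1.1, -0.0, 0.1]
grip_width: 0.0192
```

>>> {"fn": "jog_arm", "kwargs": {"deltas": [[[0, 0, 0, 0, 0, 0, 10], [0, 0, 0, 0, 0, 0, 10], [0, 0, 0, 0, 0, 0, 10], [0, 0, 0, 0, 0, 0, 10]]]}}

```text
clock: 42.95
eef_pos: [0.4518, 0.1669, 0.0054]
tool_rot: [0.707, 0.707, 0.002, -0.0]
ft_force: [0.7, -0.7, -1.0]
grip_width: 0.0191
```

>>> {"fn": "jog_arm", "kwargs": {"deltas": [[[0, 0, -10, 0, 0, 0, 10], [0, 0, -20, 0, 0, 0, 10], [0, 0, -25, 0, 0, 0, 10], [0, 0, -30, 0, 0, 0, 10], [0, 0, -30, 0, 0, 0, 10]]]}}

```text
clock: 43.45
eef_pos: [0.4473, 0.1649, 0.1217]
tool_rot: [0.707, 0.707, -0.003, -0.002]
ft_force: [-0.2, 0.1, -0.4]
grip_width: 0.0188
```

>>> {"fn": "jog_arm", "kwargs": {"deltas": [[[-10, 12, 0, 0, 0, 0, 10], [-21, 25, 0, 0, 0, 0, 10], [-21, 25, 0, 0, 0, 0, 10], [-21, 25, 0, 0, 0, 0, 10], [-21, 25, 0, 0, 0, 0, 10]]]}}

```text
clock: 43.95
eef_pos: [0.5649, 0.0708, 0.1286]
tool_rot: [0.704, 0.71, 0.002, -0.0]
ft_force: [0.2, 0.5, 0.8]
grip_width: 0.0193
```

>>> {"fn": "jog_arm", "kwargs": {"deltas": [[[-21, 25, 0, 0, 0, 0, 10], [-21, 25, 0, 0, 0, 0, 10], [-18, 20, 0, 0, 0, 0, 10], [0, 0, 0, 0, 0, 0, 10], [0, 0, 0, 0, 0, 0, 10]]]}}

```text
clock: 44.45
eef_pos: [0.6399, 0.002, 0.1246]
tool_rot: [0.707, 0.707, 0.001, -0.001]
ft_force: [-0.3, -0.2, -0.5]
grip_width: 0.0192
```

```bash
python3 st.py
```

```text
t 44.45 mm [639.9   2.  124.6] fix deg [-0.   -0.1   0.05] F [-0.3 -0.2 -0.5] w 19.2
```

>>> {"fn": "jog_arm", "kwargs": {"deltas": [[[-14.5, 20, 0, 0, 0, 0, 10], [0, 0, 0, 0, 0, 0, 10], [0, 0, 15, 0, 0, 0, 10], [0, 0, 15, 0, 0, 0, 10], [0, 0, 10, 0, 0, 0, 10]]]}}

```text
clock: 44.95
eef_pos: [0.6569, -0.0098, 0.0841]
tool_rot: [0.706, 0.709, 0.0, -0.002]
ft_force: [0.9, 0.4, -0.2]
grip_width: 0.0193
```

>>> {"fn": "jog_arm", "kwargs": {"deltas": [[[0, 0, 0, 0, 0, 0, 10], [0, 0, 0, 0, 0, 0, 10]]]}}

```text
clock: 45.15
eef_pos: [0.6543, -0.0083, 0.0825]
tool_rot: [0.705, 0.709, -0.001, -0.004]
ft_force: [0.4, 0.8, 0.2]
grip_width: 0.0191
```

```bash
python3 st.py
```

```text
t 45.15 mm [654.3  -8.3  82.5] fix deg [-0.39 -0.2   0.36] F [0.4 0.8 0.2] w 19.1
```

>>> {"fn": "jog_arm", "kwargs": {"deltas": [[[-4, 6.5, 0, -0.4, -0.2, 0.4, 10], [0, 0, 3, 0, 0, 0, 10], [0, 0, 3, 0, 0, 0, 10], [0, 0, 0, 0, 0, 0, 10], [0, 0, 0, 0, 0, 0, 10]]]}}

```text
clock: 45.65
eef_pos: [0.6628, -0.0122, 0.0787]
tool_rot: [0.707, 0.707, 0.002, 0.002]
ft_force: [0.5, -0.7, -0.3]
grip_width: 0.0186
```

```bash
python3 st.py
```

```text
t 45.65 mm [662.8 -12.2  78.7] fix deg [ 0.28  0.02 -0.05] F [ 0.5 -0.7 -0.3] w 18.6
```

>>> {"fn": "jog_arm", "kwargs": {"deltas": [[[0, -1.5, 3, 0.3, 0, 0, 10], [0, 0, 3, 0, 0, 0, 10], [0, 0, 0, 0, 0, 0, 10], [0, 0, 2, 0, 0, 0, 10], [0, 0, 2, 0, 0, 0, 10]]]}}

```text
clock: 46.15
eef_pos: [0.6613, -0.0123, 0.0681]
tool_rot: [0.707, 0.707, -0.0, -0.0]
ft_force: [0.8, -0.7, -0.2]
grip_width: 0.0189
```

>>> {"fn": "jog_arm", "kwargs": {"deltas": [[[0, 0, 2, 0, 0, 0, 10], [0, 0, 1, 0, 0, 0, 10], [0, 0, 0, 0, 0, 0, 10]]]}}

```text
clock: 46.45
eef_pos: [0.6609, -0.0123, 0.0643]
tool_rot: [0.707, 0.707, -0.001, -0.0]
ft_force: [-0.1, 0.2, -1.0]
grip_width: 0.0192
```

```bash
python3 st.py
```

```text
t 46.45 mm [660.9 -12.3  64.3] fix deg [-0.08  0.02 -0.06] F [-0.1  0.2 -1. ] w 19.2
```

>>> {"fn": "jog_arm", "kwargs": {"deltas": [[[0, 0, 1.5, 0, 0, 0, 10], [0, 0, 1, 0, 0, 0, 10], [0, 0, 1.5, 0, 0, 0, 10]]]}}

```text
clock: 46.75
eef_pos: [0.6618, -0.0129, 0.0612]
tool_rot: [0.708, 0.707, -0.0, 0.001]
ft_force: [-1.8, -1.1, 4.8]
grip_width: 0.0192
```

>>> {"fn": "jog_arm", "kwargs": {"deltas": [[[0, 0, 2, 0, 0, 0, 10]]]}}

```text
clock: 46.85
eef_pos: [0.6623, -0.0132, 0.0606]
tool_rot: [0.708, 0.707, 0.0, 0.002]
ft_force: [-3.1, -0.6, 8.6]
grip_width: 0.0189
```

>>> {"fn": "jog_arm", "kwargs": {"deltas": [[[0, 0, 3, 0, 0, 0, 10]]]}}

```text
clock: 46.95
eef_pos: [0.6627, -0.0132, 0.0594]
tool_rot: [0.708, 0.707, 0.001, 0.002]
ft_force: [-2.8, -0.6, 5.3]
grip_width: 0.0189
```

>>> {"fn": "jog_arm", "kwargs": {"deltas": [[[0, 0, 3, 0, 0, 0, 10]]]}}

```text
clock: 47.05
eef_pos: [0.663, -0.0134, 0.0574]
tool_rot: [0.708, 0.707, 0.001, 0.003]
ft_force: [-1.0, -0.1, 0.4]
grip_width: 0.0194
```

>>> {"fn": "jog_arm", "kwargs": {"deltas": [[[0, 0, 3, 0, 0, 0, 10]]]}}

```text
clock: 47.15
eef_pos: [0.6629, -0.0133, 0.0545]
tool_rot: [0.708, 0.706, 0.001, 0.003]
ft_force: [-0.7, 1.0, -0.0]
grip_width: 0.0189
```

>>> {"fn": "jog_arm", "kwargs": {"deltas": [[[0, -0.5, 1, 0, 0, 0, 10]]]}}

```text
clock: 47.25
eef_pos: [0.6628, -0.0133, 0.0538]
tool_rot: [0.708, 0.706, 0.002, 0.003]
ft_force: [-1.6, 0.4, 6.3]
grip_width: 0.019
```

>>> {"fn": "jog_arm", "kwargs": {"deltas": [[[0, 0, 1.5, 0, 0, 0, 10]]]}}

```text
clock: 47.35
eef_pos: [0.6629, -0.0133, 0.0537]
tool_rot: [0.708, 0.706, 0.002, 0.003]
ft_force: [-4.2, -0.9, 14.5]
grip_width: 0.0193
```

```bash
python3 st.py
```

```text
t 47.35 mm [662.9 -13.3  53.7] fix deg [ 0.43  0.1  -0.1 ] F [-4.2 -0.9 14.5] w 19.3
```

The green lid is home. Now the red lid near (456,−52).

>>> {"fn": "jog_arm", "kwargs": {"deltas": [[[0, 0, -0.5, 0, 0, 0, 45], [0, 0, 0, 0, 0, 0, 45], [0, 0, 0, 0, 0, 0, 45], [0, 0, 0, 0, 0, 0, 45], [0, 0, -10, 0, 0, 0, 45]]]}}

```text
clock: 47.85
eef_pos: [0.6611, -0.0127, 0.0611]
tool_rot: [0.708, 0.707, 0.001, 0.001]
ft_force: [-0.7, -0.1, -1.3]
grip_width: 0.0451
```

>>> {"fn": "jog_arm", "kwargs": {"deltas": [[[0, 0, -20, 0, 0, 0, 45], [0, 0, -25, 0, 0, 0, 45], [0, 0, -15, 0, 0, 0, 45], [-2, -14, 0, 0, 0, 0, 45], [-5, -27, 0, 0, 0, 0, 45]]]}}

```text
clock: 48.35
eef_pos: [0.6232, -0.019, 0.1264]
tool_rot: [0.707, 0.707, 0.003, 0.003]
ft_force: [-0.3, -0.1, 0.1]
grip_width: 0.0449
```

>>> {"fn": "jog_arm", "kwargs": {"deltas": [[[-5, -27, 0, 0, 0, 0, 45], [-5, -27, 0, 0, 0, 0, 45], [-5, -27, 0, 0, 0, 0, 45], [-5, -27, 0, 0, 0, 0, 45], [-5, -22, 0, 0, 0, 0, 45]]]}}

```text
clock: 48.85
eef_pos: [0.49, -0.0446, 0.1291]
tool_rot: [0.707, 0.707, 0.005, 0.005]
ft_force: [0.3, -0.3, -0.1]
grip_width: 0.0448
```

>>> {"fn": "jog_arm", "kwargs": {"deltas": [[[-4, -12, 0, 0, 0, 0, 45], [0, 0, 0, 0, 0, 0, 45], [0, 0, 0, 0, 0, 0, 45]]]}}

```text
clock: 49.15
eef_pos: [0.4757, -0.0492, 0.1314]
tool_rot: [0.707, 0.707, 0.005, 0.006]
ft_force: [1.0, -0.3, -0.3]
grip_width: 0.0452
```

```bash
python3 st.py; python3 - <<'E'
from h import *
camera('top');camera('side')
print(fit('lid','lid_green_mid',(.661,-.013),.0485)); print(fit('lid','lid_red_mid',(.456,-.052)))
print(fit('pot','pot_red_mid',(.658,-.139),.005))
E
```

```text
t 49.15 mm [475.7 -49.2 131.4] fix deg [ 0.94  0.06 -0.03] F [ 1.  -0.3 -0.3] w 45.2
{'top': (array([660.9, -13. ]), np.float64(0.946)), 'side': (array([663.6, -12.8]), np.float64(0.879)), 'top+side': (array([661.6, -12.4]), np.float64(0.899))}
{'side': (array([460.4, -53.6]), np.float64(0.802))}
{'top': (array([ 657.4, -137. ]), np.float64(0.948)), 'side': (array([ 661.3, -141.9]), np.float64(0.941)), 'top+side': (array([ 657.4, -137.4]), np.float64(0.91))}
```

>>> {"fn": "jog_arm", "kwargs": {"deltas": [[[-3, -18, 0, 0.9, 0, 0, 45], [0, 0, 0, 0, 0, 0, 45], [0, 0, 20, 0, 0, 0, 45], [0, 0, 20, 0, 0, 0, 45], [0, 0, 15, 0, 0, 0, 45]]]}}

```text
clock: 50.05
eef_pos: [0.4572, -0.0526, 0.0758]
tool_rot: [0.707, 0.707, 0.0, 0.001]
ft_force: [0.4, 0.6, -0.3]
grip_width: 0.0453
```

>>> {"fn": "jog_arm", "kwargs": {"deltas": [[[0, 0, 0, 0, 0, 0, 45], [0, 0, 0, 0, 0, 0, 45]]]}}

```text
clock: 50.25
eef_pos: [0.455, -0.0526, 0.0742]
tool_rot: [0.707, 0.707, -0.001, -0.0]
ft_force: [0.3, 0.1, 0.4]
grip_width: 0.0449
```

```bash
python3 st.py
```

```text
t 50.25 mm [455.  -52.6  74.2] fix deg [-0.12  0.06 -0.03] F [0.3 0.1 0.4] w 44.9
```

>>> {"fn": "jog_arm", "kwargs": {"deltas": [[[0, 1.5, 15, 0, 0, 0, 45], [0, 0, 15, 0, 0, 0, 45], [0, 0, 12, 0, 0, 0, 45], [0, 0, 6, 0, 0, 0, 45], [0, 0, 0, 0, 0, 0, 45]]]}}

```text
clock: 50.75
eef_pos: [0.4608, -0.0533, 0.0299]
tool_rot: [0.707, 0.707, 0.002, 0.003]
ft_force: [-0.4, 0.4, 0.3]
grip_width: 0.045
```

```bash
python3 st.py; python3 - <<'E'
from h import *
camera('side'); camera('top')
print(fit('lid','lid_red_mid',(.456,-.052)))
E
```

```text
t 50.75 mm [460.8 -53.3  29.9] fix deg [ 0.4   0.11 -0.05] F [-0.4  0.4  0.3] w 45.0
{'side': (array([459.7, -53.4]), np.float64(0.926))}
```

>>> {"fn": "jog_arm", "kwargs": {"deltas": [[[0.3, -2.5, 5, 0.4, 0, 0, 45], [0, 0, 8, 0, 0, 0, 45], [0, 0, 5, 0, 0, 0, 45], [0, 0, 2, 0, 0, 0, 45], [0, 0, 0, 0, 0, 0, 45]]]}}

```text
clock: 51.45
eef_pos: [0.4596, -0.0531, 0.0098]
tool_rot: [0.707, 0.707, 0.0, 0.002]
ft_force: [-0.5, 0.8, -0.5]
grip_width: 0.0451
```

```bash
python3 st.py
```

```text
t 51.45 mm [459.6 -53.1   9.8] fix deg [ 0.17  0.14 -0.05] F [-0.5  0.8 -0.5] w 45.1
```

>>> {"fn": "jog_arm", "kwargs": {"deltas": [[[0, -1.5, 2.5, 0, 0, 0, 45], [0, 0, 2, 0, 0, 0, 45], [0, 0, 0, 0, 0, 0, 45], [0, 0, 0, 0, 0, 0, 10], [0, 0, 0, 0, 0, 0, 10]]]}}

```text
clock: 51.95
eef_pos: [0.4579, -0.0532, 0.005]
tool_rot: [0.707, 0.707, 0.0, 0.002]
ft_force: [0.3, 0.2, 3.1]
grip_width: 0.0193
```

>>> {"fn": "jog_arm", "kwargs": {"deltas": [[[0, 0, 0, 0, 0, 0, 10], [0, 0, 0, 0, 0, 0, 10], [0, 0, 0, 0, 0, 0, 10], [0, 0, 0, 0, 0, 0, 10]]]}}

```text
clock: 52.35
eef_pos: [0.4581, -0.0532, 0.0052]
tool_rot: [0.707, 0.707, 0.0, 0.002]
ft_force: [0.1, -0.2, -1.2]
grip_width: 0.0193
```

>>> {"fn": "jog_arm", "kwargs": {"deltas": [[[0, 0, -10, 0, 0, 0, 10], [0, 0, -20, 0, 0, 0, 10], [0, 0, -25, 0, 0, 0, 10], [0, 0, -30, 0, 0, 0, 10], [0, 0, -30, 0, 0, 0, 10]]]}}

```text
clock: 52.85
eef_pos: [0.4533, -0.0524, 0.1217]
tool_rot: [0.707, 0.707, -0.003, -0.002]
ft_force: [0.9, -0.3, -0.8]
grip_width: 0.0193
```

>>> {"fn": "jog_arm", "kwargs": {"deltas": [[[-5, 12, 0, 0, 0, 0, 10], [-11, 25, 0, 0, 0, 0, 10], [-11, 25, 0, 0, 0, 0, 10], [-11, 25, 0, 0, 0, 0, 10], [-11, 25, 0, 0, 0, 0, 10]]]}}

```text
clock: 53.35
eef_pos: [0.57, -0.102, 0.1331]
tool_rot: [0.707, 0.708, 0.001, 0.003]
ft_force: [-0.4, 0.5, -1.0]
grip_width: 0.0193
```

>>> {"fn": "jog_arm", "kwargs": {"deltas": [[[-11, 25, 0, 0, 0, 0, 10], [-11, 25, 0, 0, 0, 0, 10], [-8, 15, 0, 0, 0, 0, 10], [0, 0, 0, 0, 0, 0, 10], [0, 0, 0, 0, 0, 0, 10]]]}}

```text
clock: 53.85
eef_pos: [0.6397, -0.1344, 0.1357]
tool_rot: [0.707, 0.707, 0.002, 0.004]
ft_force: [0.0, 0.3, -1.4]
grip_width: 0.019
```

```bash
python3 st.py
```

```text
t 53.85 mm [ 639.7 -134.4  135.7] fix deg [0.44 0.17 0.01] F [ 0.   0.3 -1.4] w 19.0
```

>>> {"fn": "jog_arm", "kwargs": {"deltas": [[[-5, 18, 0, 0.4, 0.2, 0, 10], [0, 0, 0, 0, 0, 0, 10], [0, 0, 18, 0, 0, 0, 10], [0, 0, 18, 0, 0, 0, 10], [0, 0, 12, 0, 0, 0, 10]]]}}

```text
clock: 54.35
eef_pos: [0.6542, -0.1371, 0.091]
tool_rot: [0.707, 0.708, 0.001, 0.0]
ft_force: [0.5, 0.4, -0.0]
grip_width: 0.0193
```

>>> {"fn": "jog_arm", "kwargs": {"deltas": [[[0, 0, 0, 0, 0, 0, 10], [0, 0, 0, 0, 0, 0, 10]]]}}

```text
clock: 54.55
eef_pos: [0.6513, -0.136, 0.0898]
tool_rot: [0.706, 0.708, -0.0, -0.002]
ft_force: [-0.2, -0.4, -0.5]
grip_width: 0.0192
```

```bash
python3 st.py
```

```text
t 54.55 mm [ 651.3 -136.    89.8] fix deg [-0.18 -0.11  0.13] F [-0.2 -0.4 -0.5] w 19.2
```

>>> {"fn": "jog_arm", "kwargs": {"deltas": [[[-3, 6.5, 4, -0.2, -0.1, 0.1, 10], [0, 0, 5, 0, 0, 0, 10], [0, 0, 4, 0, 0, 0, 10], [0, 0, 0, 0, 0, 0, 10], [0, 0, 0, 0, 0, 0, 10]]]}}

```text
clock: 55.05
eef_pos: [0.6597, -0.1395, 0.0786]
tool_rot: [0.707, 0.707, 0.001, 0.002]
ft_force: [-0.2, -0.1, -0.8]
grip_width: 0.0191
```

```bash
python3 st.py
```

```text
t 55.05 mm [ 659.7 -139.5   78.6] fix deg [0.28 0.05 0.02] F [-0.2 -0.1 -0.8] w 19.1
```

>>> {"fn": "jog_arm", "kwargs": {"deltas": [[[0, -1, 3, 0.3, 0, 0, 10], [0, 0, 3, 0, 0, 0, 10], [0, 0, 0, 0, 0, 0, 10], [0, 0, 2, 0, 0, 0, 10], [0, 0, 2, 0, 0, 0, 10]]]}}

```text
clock: 55.55
eef_pos: [0.659, -0.1396, 0.0683]
tool_rot: [0.707, 0.707, -0.0, 0.0]
ft_force: [0.7, 0.5, -0.7]
grip_width: 0.0193
```

>>> {"fn": "jog_arm", "kwargs": {"deltas": [[[0, 0, 2, 0, 0, 0, 10], [0, 0, 1, 0, 0, 0, 10], [0, 0, 0, 0, 0, 0, 10]]]}}

```text
clock: 55.85
eef_pos: [0.6587, -0.1395, 0.0645]
tool_rot: [0.707, 0.707, -0.001, 0.0]
ft_force: [0.6, 0.5, -0.3]
grip_width: 0.0196
```

```bash
python3 st.py
```

```text
t 55.85 mm [ 658.7 -139.5   64.5] fix deg [-0.05  0.05  0.02] F [ 0.6  0.5 -0.3] w 19.6
```

>>> {"fn": "jog_arm", "kwargs": {"deltas": [[[0, 0, 1.5, 0, 0, 0, 10], [0, 0, 1, 0, 0, 0, 10], [0, 0, 1.5, 0, 0, 0, 10]]]}}

```text
clock: 56.15
eef_pos: [0.6591, -0.1394, 0.0608]
tool_rot: [0.707, 0.707, -0.0, 0.0]
ft_force: [-0.6, 0.8, 2.8]
grip_width: 0.0191
```

>>> {"fn": "jog_arm", "kwargs": {"deltas": [[[0, 0, 2, 0, 0, 0, 10]]]}}

```text
clock: 56.25
eef_pos: [0.6595, -0.1394, 0.0599]
tool_rot: [0.707, 0.707, 0.0, 0.001]
ft_force: [-1.7, 0.1, 5.6]
grip_width: 0.0192
```

>>> {"fn": "jog_arm", "kwargs": {"deltas": [[[0, 0, 3, 0, 0, 0, 10]]]}}

```text
clock: 56.35
eef_pos: [0.6599, -0.1398, 0.0583]
tool_rot: [0.707, 0.707, 0.0, 0.002]
ft_force: [-2.5, -0.3, 5.0]
grip_width: 0.0191
```

>>> {"fn": "jog_arm", "kwargs": {"deltas": [[[0, 0, 3, 0, 0, 0, 10]]]}}

```text
clock: 56.45
eef_pos: [0.6604, -0.1399, 0.0564]
tool_rot: [0.707, 0.707, 0.001, 0.002]
ft_force: [0.2, -0.6, -1.2]
grip_width: 0.0193
```

>>> {"fn": "jog_arm", "kwargs": {"deltas": [[[0, 0, 1.5, 0, 0, 0, 10]]]}}

```text
clock: 56.55
eef_pos: [0.6603, -0.1399, 0.0547]
tool_rot: [0.707, 0.707, 0.001, 0.002]
ft_force: [-0.0, 1.3, -0.2]
grip_width: 0.019
```

>>> {"fn": "jog_arm", "kwargs": {"deltas": [[[0, -0.5, 1, 0, 0, 0, 10]]]}}

```text
clock: 56.65
eef_pos: [0.6601, -0.1399, 0.0536]
tool_rot: [0.707, 0.707, 0.001, 0.003]
ft_force: [0.7, -0.0, 4.3]
grip_width: 0.0195
```

>>> {"fn": "jog_arm", "kwargs": {"deltas": [[[0, 0, 1.3, 0, 0, 0, 10]]]}}

```text
clock: 56.75
eef_pos: [0.6605, -0.1401, 0.0535]
tool_rot: [0.707, 0.707, 0.001, 0.003]
ft_force: [-4.4, -0.1, 12.1]
grip_width: 0.0191
```

The red lid is home. Release, rise, check the three pots and locate the bell's plunger.

>>> {"fn": "jog_arm", "kwargs": {"deltas": [[[0, 0, -0.5, 0, 0, 0, 45], [0, 0, 0, 0, 0, 0, 45], [0, 0, 0, 0, 0, 0, 45], [0, 0, 0, 0, 0, 0, 45], [0, 0, -10, 0, 0, 0, 45]]]}}

```text
clock: 57.25
eef_pos: [0.6587, -0.1399, 0.0616]
tool_rot: [0.707, 0.707, -0.0, 0.001]
ft_force: [-0.5, -0.0, -0.9]
grip_width: 0.0449
```

>>> {"fn": "jog_arm", "kwargs": {"deltas": [[[0, 0, -20, 0, 0, 0, 45], [0, 0, -25, 0, 0, 0, 45], [0, 0, -25, 0, 0, 0, 0], [0, -15, 0, 0, 0, 0, 0], [0, -30, 0, 0, 0, 0, 0]]]}}

```text
clock: 57.75
eef_pos: [0.6166, -0.1398, 0.1371]
tool_rot: [0.707, 0.708, 0.001, 0.004]
ft_force: [-0.7, 0.3, -0.2]
grip_width: 0.0015
```

>>> {"fn": "jog_arm", "kwargs": {"deltas": [[[-15, -30, 0, 0, 0, 0, 0], [-15, -30, 0, 0, 0, 0, 0], [-15, -30, 0, 0, 0, 0, 0], [0, 0, 0, 0, 0, 0, 0], [0, 0, 0, 0, 0, 0, 0]]]}}

```text
clock: 58.25
eef_pos: [0.5223, -0.186, 0.1417]
tool_rot: [0.706, 0.708, 0.003, 0.006]
ft_force: [0.5, -0.5, 0.1]
grip_width: -0.0001
```

```bash
python3 st.py; python3 - <<'E'
from h import *
a=save('top','t6.png');b=save('side','s6.png')
for n,xy in(('red',(.659,-.139)),('green',(.661,-.013)),('blue',(.667,.104))): print(n,fit('lid','lid_%s_mid'%n,xy,.0485))
for cam in('top','side'):
    for d in masks_of('bell_top',cam)[:3]: print(cam,round(d['conf'],2),np.round(d['at'],1),d['pixels'].sum(),np.round(ray(cam,d['at'],.056)[:2]*1000,1))
    im=a if cam=='top' else b; e=proj(cam,[.627,-.312,.05]).astype(int)
    h=cv2.cvtColor(im,cv2.COLOR_RGB2HSV); m=((h[...,0]>12)&(h[...,0]<32)&(h[...,1]>120)&(h[...,2]>60)); w=np.zeros_like(m); w[e[1]-25:e[1]+25,e[0]-25:e[0]+25]=1
    ys,xs=np.nonzero(m&w); print(cam,'brass',len(xs),xs.mean(),ys.mean(),np.round(ray(cam,(xs.mean(),ys.mean()),.054)[:2]*1000,1))
c=cv2.resize(b[90:290,180:480],(780,520),interpolation=2); cv2.imwrite('pics/c6.png',cv2.convertScaleAbs(c[:,:,::-1],alpha=1.3))
E
```

```text
t 58.25 mm [ 522.3 -186.   141.7] fix deg [0.69 0.28 0.12] F [ 0.5 -0.5  0.1] w -0.1
red {'top': (array([ 657.8, -138.4]), np.float64(0.951)), 'side': (array([ 660.4, -141.9]), np.float64(0.967)), 'top+side': (array([ 658.6, -139.1]), np.float64(0.909))}
green {'top': (array([662.4, -11.6]), np.float64(0.919)), 'side': (array([663.2, -14.3]), np.float64(0.967)), 'top+side': (array([662.7, -13.1]), np.float64(0.922))}
blue {'side': (array([669.8, 102.6]), np.float64(0.953))}
top 0.59 [176.3 186.7] 1033 [636.9 323.5]
top 0.47 [319.4 187.9] 5982 [633.3 -18.8]
top brass 0 nan nan [nan nan]
side brass 24 383.5 140.0 [ 627.7 -306. ]<stdin>:8: RuntimeWarning: Mean of empty slice.
  ret = ret.dtype.type(ret / rcount)
```

View pics/c6.png

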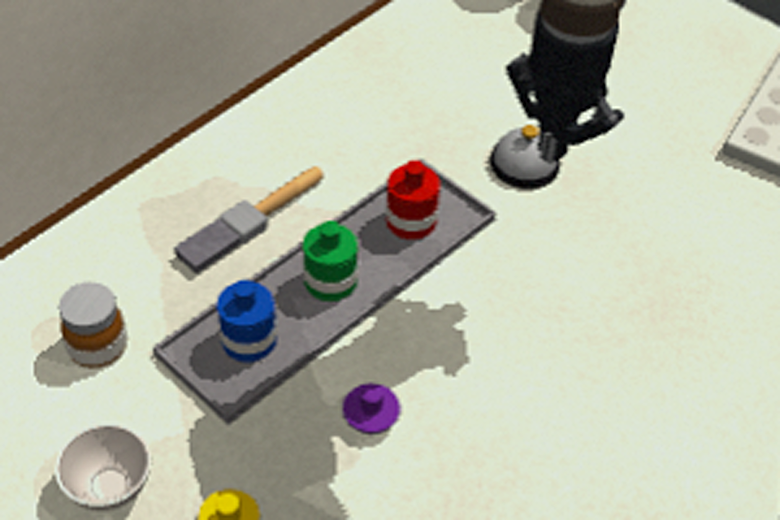

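All three pots show closed and upright at crop (245,320), (330,262) and (412,200). Bowl, brush and jar are where they were. The plunger is near (626.5,−306.5).

>>> {"fn": "jog_arm", "kwargs": {"deltas": [[[-10, 9, 0, 0.7, 0.3, 0.1, 0], [-24, 21, 0, 0, 0, 0, 0], [-24, 21, 0, 0, 0, 0, 0], [-24, 21, 0, 0, 0, 0, 0], [-20, 18, 0, 0, 0, 0, 0]]]}}

```text
clock: 59.25
eef_pos: [0.6142, -0.2861, 0.1399]
tool_rot: [0.704, 0.71, -0.001, -0.003]
ft_force: [0.9, 0.4, 0.4]
grip_width: 0.0001
```

>>> {"fn": "jog_arm", "kwargs": {"deltas": [[[0, 0, 0, 0, 0, 0, 0], [0, 0, 0, 0, 0, 0, 0]]]}}

```text
clock: 59.45
eef_pos: [0.6157, -0.2885, 0.1373]
tool_rot: [0.705, 0.709, -0.001, -0.003]
ft_force: [-0.3, 0.3, -1.1]
grip_width: -0.0001
```

```bash
python3 st.py; python3 -c "
from h import *
print(ray('top',(439,192),.056), ray('top',(440,192),.056))
im=cv2.imread('pics/top0.png'); h=cv2.cvtColor(im,cv2.COLOR_BGR2HSV)[175:210,420:455]; ys,xs=np.nonzero((h[...,0]>10)&(h[...,0]<32)&(h[...,1]>130)&(h[...,2]>50)); print(len(xs),xs.mean()+420,ys.mean()+175,ray('top',(xs.mean()+420,ys.mean()+175),.055))"
```

```text
t 59.45 mm [ 615.7 -288.5  137.3] fix deg [-0.35 -0.17  0.31] F [-0.3  0.3 -1.1] w -0.1
[ 0.62314277 -0.30563434  0.056     ] [ 0.62314109 -0.30807013  0.056     ]
41 438.0975609756098 191.73170731707316 [ 0.62393616 -0.30378938  0.055     ]
```

>>> {"fn": "jog_arm", "kwargs": {"deltas": [[[-16.5, 10, 0, -0.3, -0.2, 0.3, 0], [0, 0, 0, 0, 0, 0, 0], [0, 0, 20, 0, 0, 0, 0], [0, 0, 20, 0, 0, 0, 0], [0, 0, 20, 0, 0, 0, 0]]]}}

```text
clock: 59.95
eef_pos: [0.626, -0.3014, 0.0807]
tool_rot: [0.706, 0.708, 0.001, 0.002]
ft_force: [-0.1, -0.2, 0.2]
grip_width: -0.0001
```

>>> {"fn": "jog_arm", "kwargs": {"deltas": [[[0, 0, 10, 0, 0, 0, 0], [0, 0, 0, 0, 0, 0, 0], [0, 0, 0, 0, 0, 0, 0]]]}}

```text
clock: 60.25
eef_pos: [0.6226, -0.2974, 0.0683]
tool_rot: [0.705, 0.709, 0.0, -0.002]
ft_force: [-0.3, -0.9, 0.6]
grip_width: -0.0
```

```bash
python3 st.py
```

```text
t 60.25 mm [ 622.6 -297.4   68.3] fix deg [-0.13 -0.14  0.33] F [-0.3 -0.9  0.6] w -0.0
```

>>> {"fn": "jog_arm", "kwargs": {"deltas": [[[-7.5, 3, 5, 0, 0, 0.3, 0], [0, 0, 5, 0, 0, 0, 0], [0, 0, 5, 0, 0, 0, 0], [0, 0, 3, 0, 0, 0, 0], [0, 0, 0, 0, 0, 0, 0]]]}}

```text
clock: 60.75
eef_pos: [0.6279, -0.3064, 0.0525]
tool_rot: [0.707, 0.707, 0.001, 0.001]
ft_force: [0.2, 1.2, 0.4]
grip_width: 0.0
```

```bash
python3 st.py; python3 - <<'E'
from h import *
b=save('side','s7.png'); x,y=proj('side',[.626,-.305,.06]).astype(int)
cv2.imwrite('pics/c7.png',cv2.convertScaleAbs(cv2.resize(b[y-35:y+35,x-35:x+35],(420,420),interpolation=2)[:,:,::-1],alpha=1.6))
E
```

```text
t 60.75 mm [ 627.9 -306.4   52.5] fix deg [ 0.17 -0.   -0.01] F [0.2 1.2 0.4] w 0.0
```

View pics/c7.png

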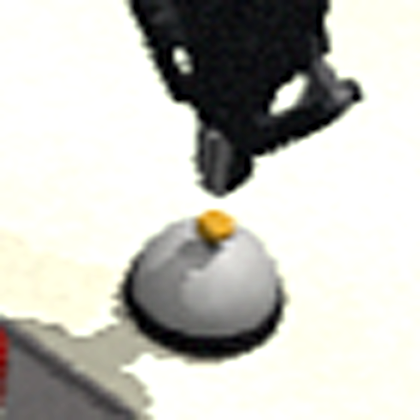

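>>> {"fn": "jog_arm", "kwargs": {"deltas": [[[0, -2, 5, 0.2, 0, 0, 0], [0, 0, 5, 0, 0, 0, 0], [0, 0, 3, 0, 0, 0, 0], [0, 0, 0, 0, 0, 0, 0]]]}}

```text
clock: 61.2
eef_pos: [0.6258, -0.3064, 0.0387]
tool_rot: [0.707, 0.707, -0.0, -0.0]
ft_force: [-0.7, -0.7, -0.4]
grip_width: 0.0006
```

>>> {"fn": "jog_arm", "kwargs": {"deltas": [[[0, 0, 2, 0, 0, 0, 0], [0, 0, 2, 0, 0, 0, 0]]]}}

```text
clock: 61.4
eef_pos: [0.6259, -0.3064, 0.0346]
tool_rot: [0.707, 0.707, -0.0, 0.0]
ft_force: [-0.1, 0.1, -0.3]
grip_width: -0.0003
```

>>> {"fn": "jog_arm", "kwargs": {"deltas": [[[0, 0, 2, 0, 0, 0, 0]]]}}

```text
clock: 61.5
eef_pos: [0.6261, -0.3065, 0.0326]
tool_rot: [0.707, 0.707, -0.0, 0.0]
ft_force: [-0.5, -0.5, 0.2]
grip_width: -0.0
```

>>> {"fn": "jog_arm", "kwargs": {"deltas": [[[0, 0, 2, 0, 0, 0, 0]]]}}

```text
clock: 61.6
eef_pos: [0.6261, -0.3065, 0.0305]
tool_rot: [0.707, 0.707, -0.0, 0.0]
ft_force: [-0.8, -0.7, -0.1]
grip_width: -0.0001
```

>>> {"fn": "jog_arm", "kwargs": {"deltas": [[[0, 0, 1.5, 0, 0, 0, 0]]]}}

```text
clock: 61.7
eef_pos: [0.6261, -0.3065, 0.0289]
tool_rot: [0.707, 0.707, -0.0, 0.0]
ft_force: [-0.9, 0.2, 2.3]
grip_width: 0.0002
```

```bash
python3 st.py; python3 - <<'E'
from h import *
b=save('side','s8.png'); x,y=proj('side',[.626,-.305,.06]).astype(int)
cv2.imwrite('pics/c8.png',cv2.convertScaleAbs(cv2.resize(b[y-35:y+35,x-35:x+35],(420,420),interpolation=2)[:,:,::-1],alpha=1.6))
E
```

```text
t 61.7 mm [ 626.1 -306.5   28.9] fix deg [0.01 0.03 0.  ] F [-0.9  0.2  2.3] w 0.2
```

View pics/c8.png

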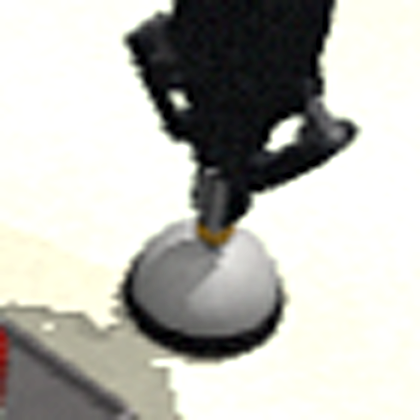

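>>> {"fn": "jog_arm", "kwargs": {"deltas": [[[0, 0, 2, 0, 0, 0, 0], [0, 0, 2, 0, 0, 0, 0]]]}}

```text
clock: 61.95
eef_pos: [0.6262, -0.3065, 0.0258]
tool_rot: [0.707, 0.707, 0.0, 0.001]
ft_force: [-0.8, 2.1, 3.2]
grip_width: -0.0001
```

>>> {"fn": "jog_arm", "kwargs": {"deltas": [[[0, 0, 2.5, 0, 0, 0, 0], [0, 0, 2.5, 0, 0, 0, 0]]]}}

```text
clock: 62.15
eef_pos: [0.6263, -0.3065, 0.0218]
tool_rot: [0.707, 0.707, 0.0, 0.001]
ft_force: [-2.5, 0.6, 5.4]
grip_width: -0.0002
```

>>> {"fn": "jog_arm", "kwargs": {"deltas": [[[0, 0, 2.5, 0, 0, 0, 0]]]}}

```text
clock: 62.25
eef_pos: [0.6264, -0.3066, 0.0215]
tool_rot: [0.707, 0.707, 0.0, 0.002]
ft_force: [-7.5, 3.6, 20.1]
grip_width: -0.0002
```

The plunger is on its hard stop: travel about 8 mm, with force rising past the 6 N spring. Let it spring back and retreat.

>>> {"fn": "jog_arm", "kwargs": {"deltas": [[[0, 0, -3, 0, 0, 0, 0], [0, 0, -10, 0, 0, 0, 0], [0, 0, -20, 0, 0, 0, 0], [0, 0, -30, 0, 0, 0, 0], [0, 0, -30, 0, 0, 0, 0]]]}}

```text
clock: 62.75
eef_pos: [0.6233, -0.3051, 0.1114]
tool_rot: [0.707, 0.707, -0.001, -0.003]
ft_force: [0.2, -0.0, -0.2]
grip_width: 0.0003
```

>>> {"fn": "jog_arm", "kwargs": {"deltas": [[[0, -20, -20, 0, 0, 0, 0], [0, -40, 0, 0, 0, 0, 0], [0, -40, 0, 0, 0, 0, 0], [0, -40, 0, 0, 0, 0, 0], [0, 0, 0, 0, 0, 0, 0]]]}}

```text
clock: 63.25
eef_pos: [0.4825, -0.3056, 0.1353]
tool_rot: [0.706, 0.708, -0.0, 0.001]
ft_force: [0.9, 0.4, 0.8]
grip_width: -0.0001
```

>>> {"fn": "jog_arm", "kwargs": {"deltas": [[[0, 0, 0, 0, 0, 0, 0], [0, 0, 0, 0, 0, 0, 0], [0, 0, 0, 0, 0, 0, 0]]]}}

```text
clock: 63.55
eef_pos: [0.4843, -0.3066, 0.1361]
tool_rot: [0.706, 0.708, 0.001, 0.003]
ft_force: [0.2, 0.1, 0.1]
grip_width: 0.0002
```

```bash
python3 st.py; python3 - <<'E'
from h import *
b=save('side','s9.png'); camera('top')
for n,xy in(('red',(.659,-.139)),('green',(.661,-.013)),('blue',(.667,.104))): print(n,fit('lid','lid_%s_mid'%n,xy,.0485))
cv2.imwrite('pics/c9.png',cv2.convertScaleAbs(cv2.resize(b[90:290,180:480],(780,520),interpolation=2)[:,:,::-1],alpha=1.3))
E
```

```text
t 63.55 mm [ 484.3 -306.6  136.1] fix deg [0.26 0.16 0.12] F [0.2 0.1 0.1] w 0.2
red {'top': (array([ 658.1, -139.5]), np.float64(0.938)), 'side': (array([ 660.9, -141.3]), np.float64(0.914)), 'top+side': (array([ 659.2, -140.3]), np.float64(0.915))}
green {'top': (array([661.6, -11.2]), np.float64(0.949)), 'side': (array([665.1, -14.6]), np.float64(0.926)), 'top+side': (array([662.7, -12.3]), np.float64(0.892))}
blue {'top': (array([666. , 104.6]), np.float64(0.952)), 'side': (array([668.7, 103.4]), np.float64(0.951)), 'top+side': (array([667.7, 104.2]), np.float64(0.933))}
```

View pics/c9.png

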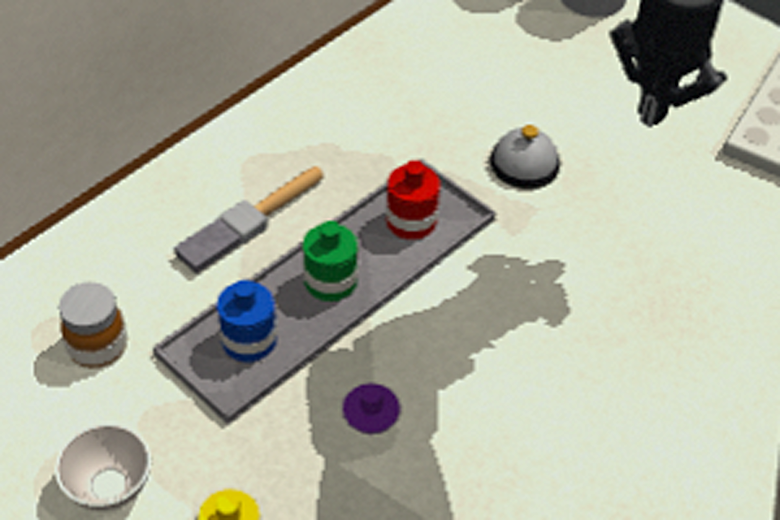

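Everything is in place: three lidded pots in the tray, the plunger back up at crop (530,130), the bystanders unmoved and the arm clear.

```bash
python3 -c "
from workcell import *
print(job_done())"
```

```text
the job is handed in; nothing more can be done
None
```

The red, green and blue pots stand upright in the tray, each closed with the lid of its own colour. The bell was then rung, and I handed the job in at about 64 s. The yellow pot was absent, so its lid and the purple look-alike lid were left alone.

- **Lids:** each one showed the force drop past the catch, then a firm stop within about 1 mm of the expected home height. The highest force I read at that stop was 14.5 N, on the green lid. In the last pictures all three lids fit their home position in both cameras.
- **Bell:** the plunger went down about 8 mm onto its stop, where I read 20 N, and the last picture shows it back up.
- **Bystanders:** the bowl, brush and jar look unmoved in the last picture.

Some readings disagreed along the way:
- **Tool height:** the real fingertips sit about 20–25 mm above the reported tool point. The first close on the blue lid therefore passed over its knob without moving the lid. I corrected the height and gripped it on the second try.
- **Finger width:** it reads about 3–4 mm low.
- **Cameras:** the two differ by up to about 4 mm.

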